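# Roll a moulded wheel into the hub-cap press with the push paddle

### The arm

A 7-joint arm with a two-finger parallel gripper is mounted at the origin on the work surface. World frame = base frame: x ahead of the robot, y to its left, z up, the work surface at z = 0. Lengths are in mm, angles in rad, forces in N, time in s.
With the tool pointing down it reaches from about 425 to 875 mm from the base axis. Payload 9.9 kg.
Tool frame: the origin (TCP) lies on the centre line of the jaws, within the pads' length; the fingertips stand 11 mm ahead of it and the grasp point (between the pads) lies 8 mm behind it; z points along the fingers, y is the direction in which the jaws open and shut (so a half turn about z gives the same grasp; the last joint's range is limited). The gripper opens to 85 mm and grips with 20 to 120 N. Pads are 22 mm wide; open, the fingers measure 114 mm over their backs; the gripper's body (76 mm by 85 mm) begins 54 mm behind the grasp point. The pads swing forward as they close: fully open they stand 13 mm farther back than shut.
Start: joints at [-1.418, 0.576, 0.025, 1.437, -0.015, 1.129, -0.057], TCP at [158.342, 656.168, 207.389] pointing down, gripper open.
Joint ranges: [-2.76, 2.76], [-0.34, 2.15], [-1.52, 1.57], [0.19, 2.46], [-1.09, 4.23], [0.17, 1.99], [-2.82, 2.82]. Speed limits (rad/s): [2.22, 2.22, 3.01, 3.01, 3.14, 3.14, 3.14].

### API

Orientations are given as a unit quaternion [w, x, y, z].
In Python, from bench import r gives the robot as it stands. The module is installed in compiled form; this text tells all that it offers.
- The arm moves only by the tool apply_moves, never from a script. Its argument "targets" is a list of rows, each a list of 7 numbers: the shift along the world's x, y, z in m, then the turn, a rotation vector about the world's x, y, z in rad, then the finger opening in m, from 0 to 0.0854. In form: [[dx, dy, dz, wx, wy, wz, jaw], ...]. A call has 1 to 20 rows; each row shifts and turns the pose as measured when the row begins; what a row does not reach is not made up. A row lasts 1/12 s, in which the tool goes at most 41.7 mm and 7.16 degrees, less where a joint would pass 70% of its speed; a pose out of reach is approached as far as the arm can. A call with a gripper value outside its range is refused whole. The fingers move at their own pace and stop on an object; "newtons" is the grip in N (left out, the last holds). Time passes only in rows, so rows that do not move let the fingers close. It gives the time, the measured TCP pose, the force and the opening at its end, in the units of the state.
- r.get_obs(): the state, without advancing time (a new reading comes with each control period).
- r.snapshot(name): name is "scene" or "top" or "wrist"; returns a dict with "frame" (420x560x3 uint8, red, green, blue), "depth" (420x560 float32, mm along the optical axis (not along the pixel's ray), 0 where there is no reading), "K" (3x3 intrinsics, pixels), "R" (3x3) and "t" (3): a world point X has camera coordinates R X + t; the wrist camera has in their place "mount" (4x4, takes a point from camera to tool coordinates, whose origin is the TCP and whose axes are the flange's). Camera axes: x right, y down, z forward; pixel columns grow to the right and rows downward; lengths in mm; the calibration is good to about 2 mm. The wrist camera is an equidistant fisheye: a pixel r from the principal point sees the ray r / f radians off the axis. A picture is of the moment at which its call begins: read the wrist's pose just before it.
- r.sign_off(): hands the job in, once; it reports no verdict.
Trained networks look in a picture, given as the dict that the camera call returned (one of the last four; its "shot" number tells which), for a name from the list of things; names that differ only in an ending like _2 or _b are one class to them, and where a whole thing is asked for, a point or a joint stands for the part that bears it (a point fixed in the world has none). Each returns a list of dicts, best first, with "confidence" (0 to 1); they miss things now and then, are a little off and sometimes report something else, mostly with a low value. They report only what shows in the picture. A call takes as long as a camera call. They do not tell look-alikes from the thing itself.
- r.spot_in(picture, label): "xyz" ([x, y, z] in mm, in the coordinates of the camera as it stood for that picture, good to about 4 mm: the middle of the surface that is visible of it).
- r.regions_of(picture, label): "mask" (420x560 bool, what is visible of it).
- r.place_of(picture, label): "xyz" ([x, y, z] in mm, in the coordinates of the camera as it stood for that picture, good to about 4 mm: a listed point, or the origin of a listed thing).
The state is a dict: "time": time; "qpos": joint angles; "dq": joint speeds; "joint_efforts": joint torques, N m; "ee_pos": TCP position; "tcp_rot": TCP orientation; "contact_force": force on the tool from outside, world axes, zero at the start; "ft_torque": the same for the moment, N m; "finger_gap": finger opening in mm.
Only numpy, scipy, OpenCV 4.12 (cv2) and the standard library are available. Lean on these libraries where they do the work, as an engineer would, in place of code of your own. Each camera call takes 0.05 s, during which the arm holds its last target.

### The job

Take the push paddle from its cradle and, with it and not with the hand, gently roll the moulded wheel standing in the infeed channel through the press unit's spring catches and against its spring buffer, until both catches have closed behind it. Push only as hard as that needs: the fresh moulding marks above 16 newtons. Then lay the paddle back in its cradle; leave the other things on the bench where they are.

Things in the scene. Friction and masses are not known exactly. Their poses are not given: they have to be found in the camera images.
- wheel: Wheel to load: black moulded wheel, lugged tread, grey ribbed hub, 84 mm across, 44 mm wide, 0.10 to 0.21 kg, upright in the channel. Origin at its centre, 70 mm above the bench; its y axis is the axle, level, across the channel; x and z turn as it rolls. It stays where it is left; it starts at track x -125 to -75 mm. Its rim marks if pushed with more than 16 N. The spare wheels lie flat.
- track: Infeed channel, fixed: straight, level, aluminium. Origin on the bench on its centre line; x = direction of travel, y across, z up. Floor from x -170 to +280 mm, 28 mm above the bench; guide walls 59 mm over all, top 40 mm above the bench; the entry end is open above 33 mm. The blue press unit is clamped on it at a setting s of 0 to 60 mm along x that is not measured: find it by feel or see it.
- catch_ref (a point): Point fixed on the track (track x 3, height 70 mm). The catch fingers' tips are at this point + s along track x: two steel spring fingers, one each side, 36 mm long, 20 mm high, hinged 32 mm upstream of the tips at y +-34 mm, reaching in and forward like a barb, 30 mm between the tips. The wheel spreads them against a light spring (under 4 N) and they snap shut behind it.
- buffer_ref (a point): Point fixed on the track (track x 86, height 70 mm). The front of the rubber-faced spring buffer, 28 mm across, is at this point + s along track x. It yields 1.6 N per mm from a preload of 2 N. The catches close behind the wheel after it has pressed the buffer in about 4 mm, at a push of 7 to 10 N; a push of 12 to 13 N has surely closed them, and harder only risks marks.
- home_ref (a point): Point fixed on the track (track x 45, height 70 mm). With the catches closed and the paddle drawn back, the wheel springs back a few mm and stays held between catches and buffer, its centre at about this point + s along track x. An air cylinder stands beside it on +y, 32 to 170 mm from the centre line, top 106 mm above the bench; a 68 mm high bracket on -y.
- paddle: Push paddle, loose, 0.14 kg, lying level in the cradle. Origin at the middle of its square wooden handle, 110 (x) x 22 x 22 mm. From its +x end a 10 mm round rod leads along +x to an upright rubber-faced blade, 18 mm wide (y), 30 mm high (z), centred on the rod; its flat face is at x = +140 mm. The blade goes in level between the catch fingers, at the height of the wheel's centre.
- cradle: Paddle cradle, fixed: steel base 120 x 60 mm with two plywood saddles 10 mm thick at x -42 and +42 mm, each with a slot 34 mm wide open upwards, slot floor 34 mm above the bench, horns to 56 mm. Origin on the bench top under its middle, x along the paddle. The paddle's place: handle middle over the origin, 45 mm above the bench, blade towards +x. Grip the handle across y between the saddles.
- spare_wheel: bystander: another such wheel lying flat, 84 mm across, 44 mm high, origin under its middle
- spare_wheel2: bystander: another such wheel lying flat, 84 mm across, 44 mm high, origin under its middle
- hub_cap: bystander: grey plastic hub cap, 46 mm across, 13 mm high, origin under its middle
- hub_cap2: bystander: grey plastic hub cap, 46 mm across, 13 mm high, origin under its middle
- driver: bystander: screwdriver lying on the bench, about 200 mm long along its x
- wrench: bystander: steel wrench lying on the bench, about 180 mm long along its x
- oil: bystander: grey plastic bottle, 48 mm across, 120 mm high, origin under its middle
- mug: bystander: white mug, 76 mm across, 90 mm high, origin under its middle
Not all that is in view belongs to the job. Leave any orange look-alike of the wheel alone. Leave any red look-alike of the cradle alone.

How it is judged:
By the outcome, as a careful person would: the job done as asked, in the order asked, and still so for the second after the job is handed in, with the robot touching nothing.
It also fails if it takes over 67 s, if anything falls off the work surface, if the arm or the gripper's body presses on something with over 40 N, if the wrist force passes 120 N, or if a joint passes its speed limit or range.

## Working session

There is one attempt and no reset: what is moved stays moved. The work goes in short steps, Python scripts to look and compute and a tool call to move; the robot and the scene stay as the last step left them, time stands still between calls to the robot, and variables do not carry over. Pictures are saved under pics/ and viewed, and the job is handed in when it is done.

Besides the shell and the picture viewer there is one more tool, called by a JSON object that holds its "name" and its "arguments". apply_moves: Moves the arm, as the interface text tells. Its arguments: {"type":"object","properties":{"targets":{"type":"array"},"newtons":{"type":"number"}},"required":["targets"]}

```bash
mkdir -p pics; python3 - <<'E'
from bench import r
import cv2,pickle
o=r.get_obs()
for k,v in o.items(): print(k,v)
for n in ["scene","top"]:
    p=r.snapshot(n); cv2.imwrite(f"pics/{n}0.png",p["frame"][:,:,::-1])
    print(n,p.keys(),p["K"].tolist(),p["R"].tolist(),p["t"].tolist())
    pickle.dump(p,open(f"{n}0.pkl","wb"))
    for l in ["wheel","track","catch_ref","buffer_ref","home_ref","paddle","cradle"]:
        for d in r.place_of(p,l):
            X=p["R"].T@(d["xyz"]-p["t"]); print(l,round(d["confidence"],2),X.round(1))
E
```

```text
time 0.0
qpos [-1.41781936  0.57651179  0.02483988  1.43791823 -0.01500823  1.12900083
 -0.05647588]
dq [ 0.00051601  0.0004672  -0.00140481  0.00045272 -0.00015551 -0.00016028
 -0.00069605]
joint_efforts [-2.79126652e-04 -7.65765095e+01  2.24986777e+00 -2.85960245e+01
  1.51649531e-02  1.29262000e-02  1.05428251e-05]
ee_pos [158.20999793 655.68442582 206.5526463 ]
tcp_rot [-5.97089614e-05  1.18083243e-01  9.93003355e-01 -8.24720030e-04]
contact_force [0.56598391 0.4569638  0.33429626]
ft_torque [-0.03444656  0.02508559  0.01463366]
finger_gap 85.3464000373921
scene dict_keys(['frame', 'depth', 'K', 'R', 't', 'shot']) [[380.2759539363308, 0.0, 283.3324798590677], [0.0, 380.2759539363308, 202.222894848253], [0.0, 0.0, 1.0]] [[-0.7051482000504213, 0.7088839533565757, -0.015797361779838145], [0.6147573634730322, 0.6001122834586686, -0.5117994053315312], [-0.35332619492663914, -0.37060597393400824, -0.8589597266828567]] [377.9224173799732, -289.67373957455055, 1285.338255669903]
wheel 0.75 [325.5 123.2  42.3]
wheel 0.69 [560.  -36.5  68.8]
wheel 0.23 [589.5 125.7  66.4]
track 0.67 [5.863
[... 554 characters left out ...]
2857192069852, -0.9992972947322062, -0.029133581783790174], [-0.9850993801898439, -0.01826204724923101, -0.17101376780789404], [0.1703615566853152, 0.03273246662201316, -0.9848378169183974]] [15.34272676679179, 509.27708186235134, 990.5774569048801]
wheel 0.92 [566.4 -34.2  69.5]
wheel 0.8 [324.2 129.3  40.2]
track 0.84 [584.8  82.4  -0.6]
catch_ref 0.63 [582.6  86.   67.9]
buffer_ref 0.56 [596.8 162.7  69.9]
buffer_ref 0.42 [ 727.5 -336.3    1.7]
home_ref 0.95 [593.1 126.8  69.1]
paddle 0.66 [ 401.5 -236.2   43.8]
paddle 0.23 [ 397.9 -232.9   -2.3]
paddle 0.2 [299.5 306.2   1. ]
cradle 0.91 [ 398.6 -235.3   -0. ]
cradle 0.71 [ 2.651e+02 -2.456e+02  1.000e-01]
cradle 0.71 [435.4  -0.9  -2.7]
```

View pics/scene0.png

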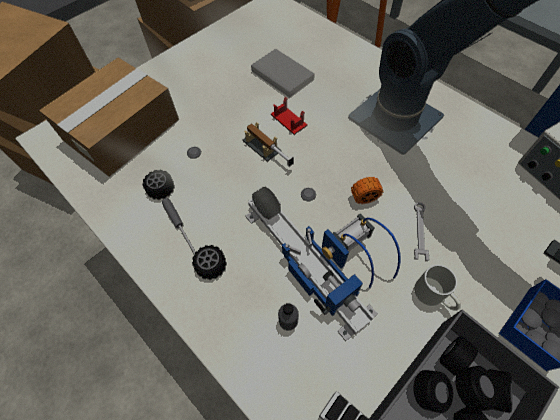

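View pics/top0.png

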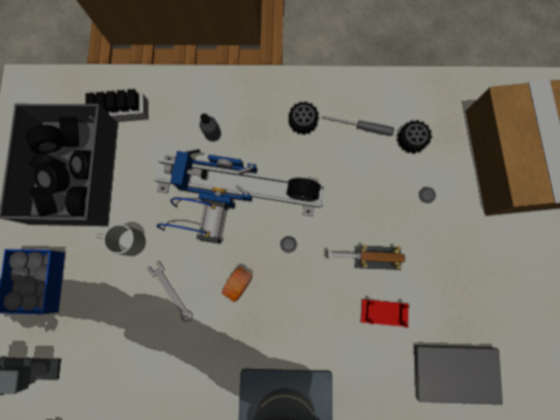

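The wheel to load is the black upright one at scene (265,203), top (303,189). It could be confused with the orange wheel at scene (367,190), the flat spares at (158,184) and (209,262), and the wheels in the bin at (435,390).

The paddle sits in the wooden-saddle cradle at scene (265,140), top (380,257). The red, empty cradle at scene (289,118) is its look-alike. Next I'll check close crops.

```bash
python3 - <<'E'
import cv2,pickle,numpy as np
p=pickle.load(open("top0.pkl","rb")); s=pickle.load(open("scene0.pkl","rb"))
a=cv2.resize(p["frame"][140:280,150:420],None,fx=2.9,fy=2.9,interpolation=cv2.INTER_CUBIC)
cv2.imwrite("pics/topc.png",a[:,:,::-1])
b=cv2.resize(s["frame"][100:345,220:400],None,fx=2.4,fy=2.4,interpolation=cv2.INTER_CUBIC)
cv2.imwrite("pics/scenec.png",b[:,:,::-1])
# point clouds
def cloud(p):
    v,u=np.indices(p["depth"].shape); z=p["depth"]; K=p["K"]
    P=np.stack([(u-K[0,2])/K[0,0]*z,(v-K[1,2])/K[1,1]*z,z],-1)
    return (P-p["t"])@p["R"], z>0
for n,q in (("top",p),("scene",s)):
    X,ok=cloud(q)
    f=q["frame"].astype(int); br=(f[...,0]>f[...,2]*1.6)&(f[...,0]>60)
    m=ok&(abs(X[...,0]-402)<60)&(abs(X[...,1]+235)<80)&(X[...,2]>50)&(X[...,2]<64)
    Y=X[m]; print(n,"handle n",len(Y),Y.mean(0).round(1), Y.min(0).round(),Y.max(0).round())
    c=Y[:,:2]-Y[:,:2].mean(0);w,V=np.linalg.eigh(c.T@c); d=V[:,1]*np.sign(V[1,1]); print("dir deg",np.degrees(np.arctan2(d[1],d[0])), np.ptp(c@d))
    m=ok&(abs(X[...,0]-402)<60)&(X[...,1]>-178)&(X[...,1]<-80)&(X[...,2]>30)&(X[...,2]<70)
    Y=X[m]; print("rod",len(Y),Y[np.argsort(Y[:,1])][::3].round(0).tolist()[:40])
E
```

```text
top handle n 488 [ 400.8 -232.2   55.7] [ 374. -291.   50.] [ 430. -156.   62.]
dir deg 87.86981255845494 133.91338162062826
rod 155 [[410.0, -177.0, 49.0], [402.0, -177.0, 52.0], [404.0, -176.0, 54.0], [409.0, -174.0, 52.0], [407.0, -174.0, 54.0], [402.0, -172.0, 48.0], [405.0, -169.0, 49.0], [407.0, -169.0, 51.0], [399.0, -167.0, 49.0], [404.0, -165.0, 49.0], [404.0, -162.0, 48.0], [402.0, -161.0, 52.0], [402.0, -159.0, 50.0], [404.0, -157.0, 51.0], [399.0, -154.0, 49.0], [404.0, -152.0, 49.0], [407.0, -152.0, 50.0], [402.0, -149.0, 50.0], [401.0, -147.0, 50.0], [399.0, -145.0, 47.0], [406.0, -144.0, 50.0], [399.0, -142.0, 50.0], [404.0, -140.0, 48.0], [399.0, -137.0, 45.0], [406.0, -137.0, 50.0], [401.0, -134.0, 50.0], [406.0, -132.0, 51.0], [404.0, -129.0, 48.0], [409.0, -127.0, 46.0], [406.0, -127.0, 50.0], [406.0, -124.0, 51.0], [406.0, -122.0, 48.0], [406.0, -120.0, 46.0], [403.0, -119.0, 50.0], [403.0, -117.0, 50.0], [401.0, -114.0, 48.0], [401.0, -112.0, 47.0], [403.0, -112.0, 52.0], [403.0, -109.0, 50.0], [410.0, -106.0, 59.0]]
scene handle n 252 [ 403.1 -227.8   55.1] [ 37
[... 300 characters left out ...]
1.0, -156.0, 49.0], [400.0, -153.0, 47.0], [411.0, -150.0, 49.0], [409.0, -148.0, 44.0], [405.0, -144.0, 49.0], [406.0, -143.0, 46.0], [406.0, -138.0, 51.0], [409.0, -135.0, 46.0], [405.0, -131.0, 51.0], [406.0, -129.0, 49.0], [406.0, -126.0, 51.0], [408.0, -123.0, 47.0], [410.0, -121.0, 45.0], [402.0, -117.0, 46.0], [409.0, -114.0, 51.0], [409.0, -106.0, 58.0], [415.0, -104.0, 36.0], [415.0, -103.0, 62.0], [403.0, -103.0, 60.0], [409.0, -102.0, 56.0], [401.0, -101.0, 60.0], [414.0, -100.0, 39.0], [398.0, -99.0, 59.0], [413.0, -98.0, 59.0], [410.0, -96.0, 48.0], [398.0, -96.0, 57.0], [411.0, -96.0, 34.0], [406.0, -95.0, 46.0], [402.0, -95.0, 42.0], [411.0, -95.0, 60.0], [398.0, -95.0, 53.0]]
```

View pics/topc.png

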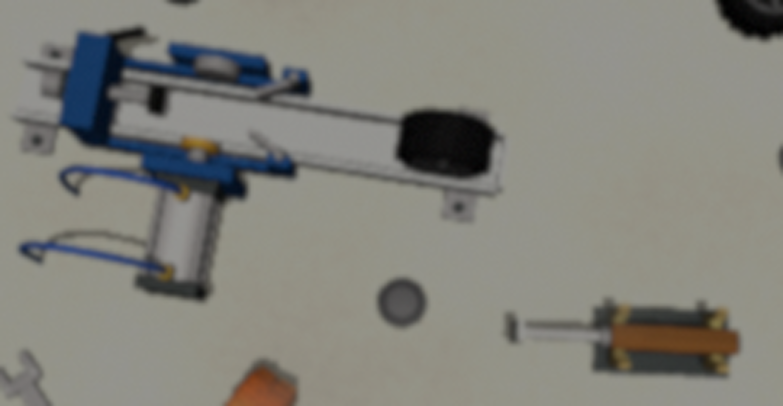

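View pics/scenec.png

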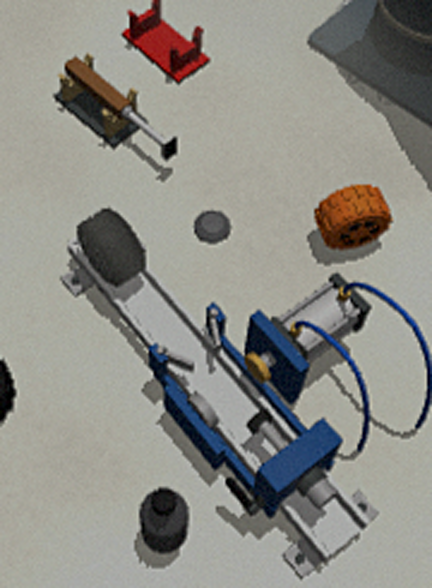

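The crops confirm the choice: a black lugged wheel in the channel (topc 445,145), and the paddle in the plywood-saddle cradle with its blade at (510,328). Next I'll fit the paddle and track axes more precisely.

```bash
python3 - <<'E'
import cv2,pickle,numpy as np
def cloud(p):
    v,u=np.indices(p["depth"].shape); z=p["depth"]; K=p["K"]
    P=np.stack([(u-K[0,2])/K[0,0]*z,(v-K[1,2])/K[1,1]*z,z],-1)
    return (P-p["t"])@p["R"], z>0
for n in ("top","scene"):
    p=pickle.load(open(n+"0.pkl","rb")); X,ok=cloud(p); f=p["frame"].astype(int)
    h=cv2.cvtColor(p["frame"],cv2.COLOR_RGB2HSV)
    m=ok&(abs(X[...,0]-402)<20)&(abs(X[...,1]+235)<80)&(X[...,2]>52)&(h[...,1]>120)&(X[...,2]<60)&(h[...,0]<16)
    Y=X[m][:,:2]; (c,wh,a)=cv2.minAreaRect(Y.astype(np.float32)); print(n,"handle",c,wh,a,Y.mean(0),X[m][:,2].mean())
    vx=cv2.fitLine(Y.astype(np.float32),cv2.DIST_HUBER,0,.01,.01).ravel(); print("  dir",np.degrees(np.arctan2(vx[1],vx[0])))
    # track: near-floor height 28 and walls up to 40
    m=ok&(abs(X[...,0]-575)<60)&(X[...,1]>-100)&(X[...,1]<40)&(X[...,2]>22)&(X[...,2]<46)
    Y=X[m]; 
    for th in np.arange(74,90,1): pass
    # search yaw minimising lateral extent
    best=min((np.ptp(np.percentile(Y[:,:2]@[np.sin(t),-np.cos(t)],[3,97])),np.degrees(t)) for t in np.radians(np.arange(70,95,.25)))
    t=np.radians(best[1]); l=Y[:,:2]@[np.sin(t),-np.cos(t)]; print(" track",best,np.percentile(l,[1,3,50,97,99]).round(1), "origin-lat",(np.array([585.5,81])@[np.sin(t),-np.cos(t)]).round(1))
    a=Y[:,:2]@[np.cos(t),np.sin(t)]; print(" entry along", a.min().round(1), "orig", (np.array([585.5,81])@[np.cos(t),np.sin(t)]).round(1))
    # wheel
    m=ok&(abs(X[...,0]-563)<60)&(abs(X[...,1]+35)<60)&(X[...,2]>60)&(X[...,2]<125)
    Y=X[m]; print(" wheel",Y.mean(0).round(1), Y.min(0).round(),Y.max(0).round()); al=Y[:,:2]@[np.cos(t),np.sin(t)]; la=Y[:,:2]@[np.sin(t),-np.cos(t)]
    top=Y[Y[:,2]>105]; print("  wheel top along/lat",(top[:,:2]@[np.cos(t),np.sin(t)]).mean(), np.percentile(la,[2,98]), np.percentile(al,[1,99]), al.min(),al.max())
    # blade
    m=ok&(abs(X[...,0]-405)<25)&(X[...,1]>-112)&(X[...,1]<-80)&(X[...,2]>30)&(X[...,2]<65)
    print(" blade",X[m].mean(0).round(1),X[m].max(0).round(1),X[m].min(0).round(1))
    # fingers/buffer
    m=ok&(X[...,1]>90)&(X[...,1]<260)&(abs(X[...,0]-595)<25)&(X[...,2]>45)
    Y=X[m];a=Y[:,:2]@[np.cos(t),np.sin(t)]-(np.array([585.5,81])@[np.cos(t),np.sin(t)]); print(" buffer hist",np.histogram(a,np.arange(10,180,10)))
E
```

```text
top handle (400.97271728515625, -235.24215698242188) (105.07432556152344, 21.860641479492188) 86.96719360351562 [ 401.05485621 -234.47576108] 56.193866078117985
  dir 87.80001
 track (np.float64(56.88058255736007), np.float64(79.25)) [529.8 530.7 550.3 587.6 589.7] origin-lat 560.1
 entry along 11.4 orig 188.8
 wheel [560.4 -36.3  98.9] [539. -79.  60.] [590.   7. 116.]
  wheel top along/lat 69.53677446970536 [538.35891858 581.84615184] [ 28.51019659 109.65848238] 26.93595007989896 111.94063914990797
 blade [ 404.2 -102.4   55. ] [413.5 -96.5  62.6] [ 395.7 -111.9   38.5]
 buffer hist (array([11, 19, 20, 24,  6,  0,  0,  0,  0,  0,  0,  0, 45, 26, 17, 17]), array([ 10,  20,  30,  40,  50,  60,  70,  80,  90, 100, 110, 120, 130,
       140, 150, 160, 170]))
scene handle (402.7146911621094, -233.3992156982422) (106.56512451171875, 21.567583084106445) 88.43257141113281 [ 403.52005797 -232.35183155] 55.77889329604334
  dir 87.79743
 track (np.float64(56.81518206069302), np.float64(83.75)) [540.1 541.6 580.8 598.4 598.9] origin-lat 573.2
 entry along -30.5 orig 144.3
 wheel [573.3 -24.4  95.6] [544. -77.  60.] [593.   9. 115.]
  wheel top along/lat 29.319183462528173 [547.00005404 590.81214196] [-8.26325355 69.21516149] -13.024390652239779 70.26781711676739
 blade [408.3 -98.   48.7] [415.8 -92.5  62.5] [ 397.7 -105.7   30.8]
 buffer hist (array([ 1,  7, 21, 26, 20,  0,  0,  0,  0,  0,  0,  0, 15, 53, 20, 20]), array([ 10,  20,  30,  40,  50,  60,  70,  80,  90, 100, 110, 120, 130,
       140, 150, 160, 170]))
```

```bash
python3 - <<'E'
import cv2,pickle,numpy as np
for n,z0 in (("top",40),("scene",40)):
    p=pickle.load(open(n+"0.pkl","rb")); K,R,t=p["K"],p["R"],p["t"]
    def bp(u,v,z):
        d=R.T@np.linalg.inv(K)@[u,v,1]; o=-R.T@t; return o+d*(z-o[2])/d[2]
    g=cv2.cvtColor(p["frame"],cv2.COLOR_RGB2GRAY); g=cv2.resize(g,None,fx=2,fy=2,interpolation=cv2.INTER_CUBIC)
    L=cv2.createLineSegmentDetector(1).detect(g)[0]
    for l in L[:,0]:
        a=bp(*((l[:2]+.5)/2-.5),z0); b=bp(*((l[2:]+.5)/2-.5),z0)
        m=(a+b)/2; 
        if 500<m[0]<660 and -110<m[1]<280 and np.hypot(*(a-b)[:2])>45:
            d=(b-a)*np.sign((b-a)[1]); y=np.degrees(np.arctan2(d[1],d[0]))
            if 70<y<92:
                T=np.radians(80.); print(n,"yaw",y.round(1),"len",np.hypot(*d[:2]).round(),"mid",m[:2].round(1),"lat80",(m[:2]@[np.sin(T),-np.cos(T)]).round(1))
E
```

```text
top yaw 85.4 len 65.0 mid [604.3 -40.5] lat80 602.1
top yaw 81.0 len 53.0 mid [562.7 264. ] lat80 508.3
top yaw 81.9 len 126.0 mid [631.1 194.8] lat80 587.7
top yaw 82.2 len 76.0 mid [607.9 130.7] lat80 575.9
top yaw 82.0 len 51.0 mid [574.1 233.1] lat80 524.9
top yaw 80.3 len 58.0 mid [536.  251.2] lat80 484.2
top yaw 87.5 len 58.0 mid [548.  272.1] lat80 492.4
top yaw 82.4 len 109.0 mid [605.5  62.7] lat80 585.4
top yaw 82.0 len 83.0 mid [596.3  51.2] lat80 578.4
top yaw 81.7 len 125.0 mid [540.6  30. ] lat80 527.2
top yaw 81.9 len 70.0 mid [620.7 174.8] lat80 580.9
top yaw 81.6 len 176.0 mid [543.8   6.7] lat80 534.3
scene yaw 81.8 len 130.0 mid [568.9 193.3] lat80 526.7
scene yaw 81.9 len 124.0 mid [575.8 195.3] lat80 533.2
scene yaw 81.9 len 69.0 mid [606.3  35.7] lat80 590.9
scene yaw 76.4 len 65.0 mid [521.1 -50.3] lat80 522.0
scene yaw 81.8 len 63.0 mid [632.5 216.7] lat80 585.3
scene yaw 81.6 len 74.0 mid [578.8 169.3] lat80 540.6
scene yaw 81.6 len 130.0 mid [563.8  64.9] lat80 543.9
scene yaw 82.7 len 68.0 mid [607.9   7.4] lat80 597.4
scene yaw 81.5 len 54.0 mid [598.3 -58.5] lat80 599.4
scene yaw 81.7 len 122.0 mid [556.5  61.9] lat80 537.3
scene yaw 81.5 len 82.0 mid [659.1 178. ] lat80 618.2
scene yaw 81.9 len 57.0 mid [597.3 -25.8] lat80 592.7
scene yaw 81.6 len 87.0 mid [644.3 164.3] lat80 606.0
scene yaw 81.7 len 79.0 mid [514.7 169.7] lat80 477.4
```

{"name": "apply_moves", "arguments": {"targets": [[0.03, -0.0195, 0.014, 0, 0, -0.075, 0.085], [0.03, -0.0195, 0.014, 0, 0, -0.075, 0.085], [0.03, -0.0195, 0.014, 0, 0, -0.075, 0.085], [0.03, -0.0195, 0.014, 0, 0, -0.075, 0.085], [0.03, -0.0195, 0.014, 0, 0, -0.075, 0.085], [0.03, -0.0195, 0.014, 0, 0, -0.075, 0.085], [0.03, -0.0195, 0.014, 0, 0, -0.075, 0.085], [0.03, -0.0195, 0.014, 0, 0, -0.075, 0.085], [0.03, -0.0195, 0.014, 0, 0, -0.075, 0.085], [0.016, -0.035, 0, 0, 0, -0.075, 0.085], [0.016, -0.035, 0, 0, 0, -0.075, 0.085], [0.016, -0.035, 0, 0, 0, -0.075, 0.085], [0.016, -0.035, 0, 0, 0, -0.075, 0.085], [0.016, -0.035, 0, 0, 0, -0.075, 0.085], [0.016, -0.035, 0, 0, 0, -0.075, 0.085], [0.016, -0.035, 0, 0, 0, -0.075, 0.085], [0.016, -0.035, 0, 0, 0, -0.075, 0.085], [0, -0.039, 0, 0, 0, -0.075, 0.085], [0, -0.039, 0, 0, 0, -0.075, 0.085], [0, -0.039, 0, 0, 0, -0.075, 0.085]]}}

```text
time: 2.47
ee_pos: [563.2, 62.6, 339.1]
tcp_rot: [-0.001, 0.779, 0.626, 0.006]
contact_force: [0.2, 0.1, 0.4]
finger_gap: 85.0
```

```bash
cat > h.py <<'E'
import numpy as np,cv2,pickle
from scipy.spatial.transform import Rotation as Ro
def T(o):
    q=o["tcp_rot"]; return Ro.from_quat([q[1],q[2],q[3],q[0]]).as_matrix(),np.array(o["ee_pos"])
def wpose(o,p):
    R,t=T(o); M=np.array(p["mount"]); return R@M[:3,:3], R@M[:3,3]+t   # cam->world
def ray(p,u,v):
    K=np.array(p["K"]); x=(u-K[0,2])/K[0,0]; y=(v-K[1,2])/K[1,1]; r=np.hypot(x,y)
    s=np.where(r>1e-9,np.sin(r)/np.maximum(r,1e-9),1); return np.stack([x*s,y*s,np.cos(r)],-1)
def bp(o,p,u,v,z):
    R,c=wpose(o,p); d=R@ray(p,u,v); return c+d*(z-c[2])/d[2]
def proj(o,p,X):
    R,c=wpose(o,p); x=R.T@(np.array(X)-c); th=np.arctan2(np.hypot(x[0],x[1]),x[2]); n=np.hypot(x[0],x[1]); K=np.array(p["K"])
    return K[0,2]+K[0,0]*th*x[0]/n, K[1,2]+K[1,1]*th*x[1]/n
def cloud(o,p):
    v,u=np.indices(p["depth"].shape); d=ray(p,u,v); z=p["depth"]; P=d/d[...,2:]*z[...,None]; R,c=wpose(o,p); return P@R.T+c, (z>0)&(d[...,2]>.15)
def shot(r,name):
    o=r.get_obs(); p=r.snapshot("wrist"); cv2.imwrite(f"pics/{name}.png",p["frame"][:,:,::-1]); pickle.dump((o,p),open(name+".pkl","wb")); return o,p
def yawy(o):
    R,_=T(o); return np.degrees(np.arctan2(R[1,1],R[0,1]))
E
python3 - <<'E'
from bench import r
from h import *
o,p=shot(r,"w1"); print(o["ee_pos"],yawy(o),p["K"],p["mount"],o["qpos"])
R,c=wpose(o,p)
for l in ["wheel","catch_ref","buffer_ref","home_ref","paddle","cradle","track"]:
    for d in r.place_of(p,l): print(l,round(d["confidence"],2),(R@d["xyz"]+c).round(1))
E
```

```text
[563.20105251  62.56990139 339.05021667] -12.429231312411916 [[325.1922621    0.         272.79899697]
 [  0.         325.1922621  205.11675488]
 [  0.           0.           1.        ]] [[-3.33925678e-04 -9.55077968e-01 -2.96354457e-01  7.58072468e+01]
 [ 9.99999747e-01 -5.04893283e-04  5.00369920e-04  1.10675735e+00]
 [-6.27519661e-04 -2.96354215e-01  9.55077895e-01 -1.65648258e+02]
 [ 0.00000000e+00  0.00000000e+00  0.00000000e+00  1.00000000e+00]] [-0.55423707  0.35278833  0.54443647  1.52677554 -0.19619159  1.3058488
 -0.20405045]
wheel 0.6 [326.4 126.6  42. ]
wheel 0.58 [564.  -36.2  69.7]
catch_ref 0.7 [580.9  86.9  -1.7]
catch_ref 0.62 [585.8  89.6  72.8]
catch_ref 0.37 [597.3 163.5  66.6]
buffer_ref 0.62 [602.2 166.5  68.7]
home_ref 0.58 [588.7 124.7  72.4]
paddle 0.97 [ 399.2 -236.    46.6]
cradle 0.59 [ 4.036e+02 -2.303e+02 -3.000e-01]
track 0.63 [582.5  83.8   1.2]
```

View pics/w1.png

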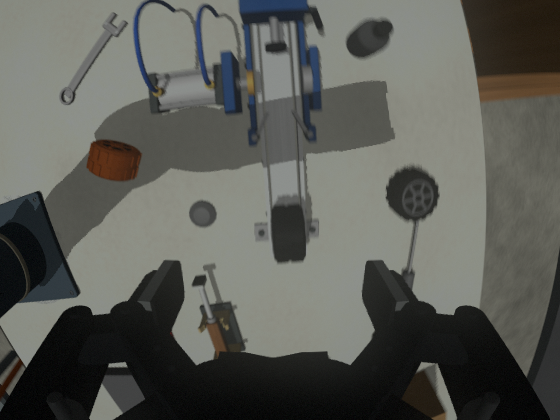

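The wrist view shows the channel with the wheel at (289,233), catches at (252,135) and (308,130), buffer at about (276,38) and the paddle in its cradle at about (212,310). Next I'll fit the channel walls from this view.

```bash
python3 - <<'E'
from h import *
o,p=pickle.load(open("w1.pkl","rb"))
g=cv2.cvtColor(p["frame"],cv2.COLOR_RGB2GRAY)
L=cv2.createLineSegmentDetector(1).detect(cv2.resize(g,None,fx=2,fy=2,interpolation=cv2.INTER_CUBIC))[0][:,0]
for l in L:
    l=(l+.5)/2-.5
    if np.hypot(l[0]-l[2],l[1]-l[3])<22 or not(225<l[0]<335 and l[1]<260): continue
    a=bp(o,p,l[0],l[1],40);b=bp(o,p,l[2],l[3],40);d=(b-a)*np.sign((b-a)[1])
    T8=np.radians(81.8);n=[np.sin(T8),-np.cos(T8)]
    print(l.round(0),"yaw",np.degrees(np.arctan2(d[1],d[0])).round(1),"lat@z40",(a[:2]@n).round(1),(b[:2]@n).round(1),"z28",(bp(o,p,l[0],l[1],28)[:2]@n).round(1),"y",a[1].round(),b[1].round())
X,ok=cloud(o,p); e=[np.cos(T8),np.sin(T8)]
m=ok&(abs(X[...,0]-563)<60)&(abs(X[...,1]+35)<60)&(X[...,2]>55)&(X[...,2]<125)
Y=X[m];la=Y[:,:2]@n;al=Y[:,:2]@e;print("wheel lat",np.percentile(la,[2,98]),"along",np.percentile(al,[1,99]),"zmax",Y[:,2].max(), "topmean",al[Y[:,2]>108].mean())
h=cv2.cvtColor(p["frame"],cv2.COLOR_RGB2HSV)
m=ok&(abs(X[...,0]-402)<25)&(abs(X[...,1]+235)<80)&(X[...,2]>50)&(X[...,2]<62)&(h[...,1]>110)
Y=X[m]; print("handle",len(Y),Y.mean(0),cv2.minAreaRect(Y[:,:2].astype(np.float32)))
# network-based
for q in ([564,-36.2],[582.5,83.8],[588.7,124.7],[602.2,166.5]): print((np.array(q)@n).round(1),(np.array(q)@e).round(1))
E
python3 - <<'E'
import cv2
a=cv2.imread("pics/w1.png"); cv2.imwrite("pics/w1c.png",cv2.resize(a[0:270,190:370],None,fx=2.2,fy=2.2,interpolation=cv2.INTER_CUBIC))
E
```

```text
[315.   4. 324.  29.] yaw 95.5 lat@z40 629.3 638.6 z28 631.2 y 277.0 238.0
[319.  34. 310.  13.] yaw 97.4 lat@z40 630.6 621.3 z28 632.5 y 231.0 265.0
[273. 253. 270. 224.] yaw 82.2 lat@z40 541.0 540.6 z28 540.6 y -78.0 -30.0
[271. 224. 269. 198.] yaw 80.7 lat@z40 541.6 542.4 z28 541.2 y -30.0 11.0
[299. 163. 301. 195.] yaw 81.4 lat@z40 589.7 589.4 z28 590.6 y 53.0 5.0
[318.  44. 321.  82.] yaw 82.7 lat@z40 627.8 628.6 z28 629.7 y 217.0 161.0
[245.  49. 242.  24.] yaw 84.9 lat@z40 525.0 522.9 z28 524.2 y 230.0 269.0
[290.  23. 295.  94.] yaw 81.5 lat@z40 590.8 590.2 z28 591.7 y 256.0 151.0
[269. 197. 267. 168.] yaw 81.6 lat@z40 542.0 542.1 z28 541.7 y 12.0 56.0
[297. 124. 299. 163.] yaw 80.8 lat@z40 590.4 589.5 z28 591.4 y 109.0 52.0
[269. 164. 272. 205.] yaw 81.5 lat@z40 546.1 545.8 z28 545.9 y 60.0 -1.0
[228. 169. 196. 172.] yaw 172.8 lat@z40 485.3 437.9 z28 483.6 y 67.0 73.0
[303. 124. 295.  24.] yaw 82.1 lat@z40 598.2 597.3 z28 599.3 y 106.0 253.0
[237.  46. 232.  22.] yaw 90.4 lat@z40 514.6 508.8 z28 513.6 y 237.0 276.0
[305. 199. 303. 158.] yaw 82.0 lat@z40 595.5 595.2 z28 596.5
[... 680 characters left out ...]

[266. 100. 291.  96.] yaw 178.0 lat@z40 548.9 583.8 z28 548.8 y 151.0 150.0
[295. 159. 270. 164.] yaw 178.5 lat@z40 583.4 547.6 z28 584.1 y 59.0 60.0
[251.  24. 254.  72.] yaw 81.5 lat@z40 536.1 535.7 z28 535.6 y 265.0 195.0
[255. 104. 257. 133.] yaw 80.5 lat@z40 533.6 532.6 z28 533.0 y 149.0 109.0
[235. 109. 231.  54.] yaw 81.4 lat@z40 503.6 504.1 z28 502.3 y 149.0 228.0
wheel lat [543.49913016 586.66137088] along [11.97787715 86.4460295 ] zmax 112.86127516746836 topmean 46.46441546617553
handle 280 [ 402.0615932  -215.63883037   55.2088013 ] ((401.7547302246094, -219.45236206054688), (73.75840759277344, 19.337190628051758), 87.94094848632812)
563.4 44.6
564.6 166.0
564.9 207.4
572.3 250.7
```

View pics/w1c.png

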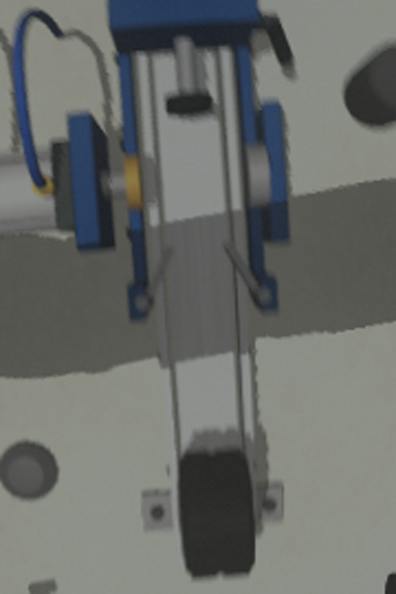

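{"name": "apply_moves", "arguments": {"targets": [[-0.0147, -0.027, -0.0136, 0, 0, 0.0162, 0.085], [-0.0147, -0.027, -0.0136, 0, 0, 0.0162, 0.085], [-0.0147, -0.027, -0.0136, 0, 0, 0.0162, 0.085], [-0.0147, -0.027, -0.0136, 0, 0, 0.0162, 0.085], [-0.0147, -0.027, -0.0136, 0, 0, 0.0162, 0.085], [-0.0147, -0.027, -0.0136, 0, 0, 0.0162, 0.085], [-0.0147, -0.027, -0.0136, 0, 0, 0.0162, 0.085], [-0.0147, -0.027, -0.0136, 0, 0, 0.0162, 0.085], [-0.0147, -0.027, -0.0136, 0, 0, 0.0162, 0.085], [-0.0147, -0.027, -0.0136, 0, 0, 0.0162, 0.085], [-0.0147, -0.027, -0.0136, 0, 0, 0.0162, 0.085], [0, 0, 0, 0, 0, 0, 0.085]]}}

```text
time: 3.87
ee_pos: [398.2, -224.1, 182.3]
tcp_rot: [-0.002, 0.701, 0.713, 0.008]
contact_force: [-0.4, 0.2, 0.8]
finger_gap: 85.1
```

```bash
python3 - <<'E'
from bench import r
from h import *
o,p=shot(r,"w2"); print(o["ee_pos"],yawy(o),o["tcp_rot"],o["contact_force"])
R,c=wpose(o,p)
for l in ["paddle","cradle"]:
    for d in r.place_of(p,l): print(l,round(d["confidence"],2),(R@d["xyz"]+c).round(1))
X,ok=cloud(o,p); h=cv2.cvtColor(p["frame"],cv2.COLOR_RGB2HSV)
m=ok&(abs(X[...,0]-402)<22)&(abs(X[...,1]+235)<80)&(X[...,2]>52)&(X[...,2]<60)&(h[...,1]>110)
Y=X[m]; print("handle",len(Y),Y.mean(0),cv2.minAreaRect(Y[:,:2].astype(np.float32)))
E
```

```text
[ 398.16622983 -224.11201849  182.27578663] 0.9904136937650673 [-0.00175509  0.70092346  0.71318941  0.00800577] [-0.36258341  0.21048745  0.80690117]
paddle 0.86 [ 399.7 -235.7   45.8]
cradle 0.7 [ 262.8 -248.3   -1.5]
cradle 0.67 [ 405.7 -234.9   -0.7]
handle 1785 [ 401.49277626 -235.18242213   55.2000229 ] ((401.6200866699219, -234.72314453125), (106.52871704101562, 20.39674949645996), 88.12462615966797)
```

View pics/w2.png

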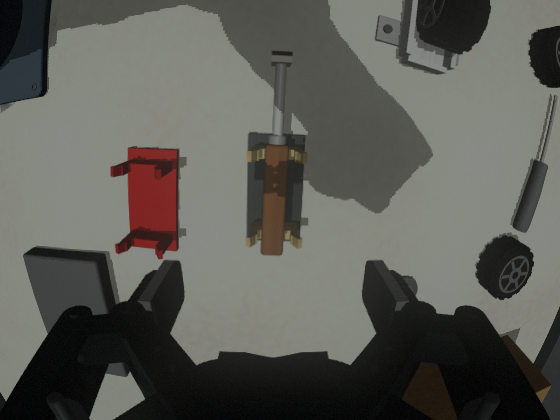

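{"name": "apply_moves", "arguments": {"targets": [[0.0017, -0.005, -0.025, -0.007, 0.004, -0.025, 0.085], [0.0017, -0.005, -0.025, -0.007, 0.004, -0.025, 0.085], [0, 0, -0.025, 0, 0, 0, 0.085], [0, 0, 0, 0, 0, 0, 0.085]]}}

```text
time: 4.35
ee_pos: [413.8, -224.7, 109.3]
tcp_rot: [0.005, 0.713, 0.701, 0.005]
contact_force: [-1.0, 1.0, -0.2]
finger_gap: 84.9
```

```bash
python3 - <<'E'
from bench import r
from h import *
o=r.get_obs(); R,t=T(o); print(t.round(1),yawy(o),R[:,2].round(4),o["dq"].round(3))
E
```

```text
[ 413.8 -224.7  109.3] -1.023721199211011 [ 1.300e-02 -2.000e-04 -9.999e-01] [-0.051 -0.047  0.022 -0.072  0.045  0.082 -0.07 ]
```

{"name": "apply_moves", "arguments": {"targets": [[-0.006, -0.005, 0, 0, 0.007, -0.008, 0.085], [-0.006, -0.005, 0, 0, 0.006, -0.008, 0.085], [0, 0, 0, 0, 0, 0, 0.085]]}}

```text
time: 4.6
ee_pos: [403.5, -232.8, 111.2]
tcp_rot: [-0.0, 0.717, 0.697, -0.0]
contact_force: [-0.3, 0.3, 0.1]
finger_gap: 84.7
```

```bash
cat > st.py <<'E'
from bench import r
from h import *
o=r.get_obs(); R,t=T(o); print(o["time"],t.round(1),"yawy",yawy(o).round(2),"z",R[:,2].round(4),"F",np.round(o["contact_force"],1),"dq",np.abs(o["dq"]).max().round(3),"gap",o["finger_gap"])
E
python3 st.py
```

```text
4.6 [ 403.5 -232.8  111.2] yawy -1.65 z [-6.e-04  4.e-04 -1.e+00] F [-0.3  0.3  0.1] dq 0.025 gap 84.71465713198673
```

Good. Descend in moderate steps (72 mm), trimming x and y.

{"name": "apply_moves", "arguments": {"targets": [[-0.001, -0.001, -0.015, 0, 0, -0.004, 0.085], [-0.001, -0.001, -0.015, 0, 0, 0, 0.085], [0, 0, -0.015, 0, 0, 0, 0.085], [0, 0, -0.01, 0, 0, 0, 0.085], [0, 0, 0, 0, 0, 0, 0.085]]}}

```text
time: 5.02
ee_pos: [406.2, -236.9, 61.8]
tcp_rot: [0.006, 0.718, 0.696, 0.003]
contact_force: [0.4, 0.6, 0.7]
finger_gap: 85.2
```

```bash
python3 st.py
```

```text
5.0167 [ 406.2 -236.9   61.8] yawy -1.84 z [ 0.0122 -0.0037 -0.9999] F [0.4 0.6 0.7] dq 0.038 gap 85.2095084254463
```

{"name": "apply_moves", "arguments": {"targets": [[-0.004, 0.002, -0.006, 0.003, 0.012, 0, 0.085], [-0.002, 0.001, -0.006, 0, 0.003, 0, 0.085], [-0.001, 0, -0.006, 0, 0.003, 0, 0.085], [0, 0, 0, 0, 0, 0, 0.085]]}}

```text
time: 5.35
ee_pos: [400.7, -234.4, 45.8]
tcp_rot: [-0.0, 0.718, 0.696, -0.002]
contact_force: [-0.4, 0.0, 0.6]
finger_gap: 85.1
```

```bash
python3 st.py
```

```text
5.35 [ 400.7 -234.4   45.8] yawy -1.82 z [-0.0024 -0.002  -1.    ] F [-0.4  0.   0.6] dq 0.02 gap 85.10169328041312
```

{"name": "apply_moves", "arguments": {"targets": [[0.0005, 0, -0.004, 0, -0.002, 0, 0.085], [0, 0, -0.003, 0, 0, 0, 0.085], [0, 0, 0, 0, 0, 0, 0.085]]}}

```text
time: 5.6
ee_pos: [401.7, -234.5, 38.6]
tcp_rot: [0.001, 0.718, 0.696, -0.001]
contact_force: [-0.0, 0.9, -0.1]
finger_gap: 84.6
```

{"name": "apply_moves", "arguments": {"targets": [[0, 0, 0, 0, 0, 0, 0.04], [0, 0, 0, 0, 0, 0, 0.03], [0, 0, 0, 0, 0, 0, 0.01], [0, 0, 0, 0, 0, 0, 0.01], [0, 0, 0, 0, 0, 0, 0.01], [0, 0, 0, 0, 0, 0, 0.01]], "newtons": 60}}

```text
time: 6.1
ee_pos: [401.8, -234.8, 38.9]
tcp_rot: [0.001, 0.718, 0.696, -0.001]
contact_force: [-0.0, -0.4, 0.6]
finger_gap: 12.3
```

```bash
python3 st.py
```

```text
6.1 [ 401.8 -234.8   38.9] yawy -1.82 z [ 0.0011 -0.0026 -1.    ] F [-0.  -0.4  0.6] dq 0.003 gap 12.334315912993645
```

{"name": "apply_moves", "arguments": {"targets": [[0, 0, 0, 0, 0, 0, 0.01], [0, 0, 0, 0, 0, 0, 0.01]]}}

```text
time: 6.27
ee_pos: [401.9, -234.8, 39.0]
tcp_rot: [0.001, 0.718, 0.696, -0.0]
contact_force: [-0.4, 0.6, 0.4]
finger_gap: 10.1
```

```bash
python3 - <<'E'
from bench import r
from h import *
o,p=shot(r,"w3"); print(o["finger_gap"],o["ee_pos"])
E
```

```text
10.074621287609922 [ 401.92921571 -234.80638351   38.97070636]
```

View pics/w3.png

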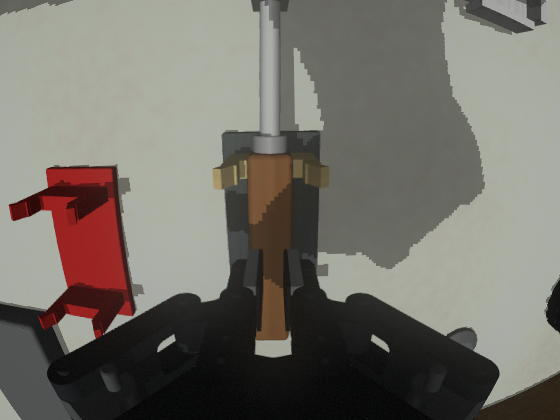

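```bash
python3 - <<'E'
from h import *
o,p=pickle.load(open("w3.pkl","rb")); R,t=T(o)
for y in (5,11):
  for z in (-19,11):
    for s in (-1,1): print(y*s,z,np.round(proj(o,p,R@np.array([11,y*s,z])+t)),np.round(proj(o,p,R@np.array([-11,y*s,z])+t)))
X,ok=cloud(o,p)
h=cv2.cvtColor(p["frame"],cv2.COLOR_RGB2HSV)
m=ok&(abs(X[...,0]-402)<22)&(X[...,1]<-178)&(X[...,1]>-300)&(X[...,2]>45)&(X[...,2]<75)&(h[...,1]>110)&(h[...,0]<14)
Y=X[m];print(len(Y),np.percentile(Y[:,2],[5,50,95]),cv2.minAreaRect(Y[:,:2].astype(np.float32)))
for v in (170,200,230,260,300,330): print(v,[ (int(u),X[v,u].round(0).tolist()) for u in (245,255,270,285,297)])
cv2.imwrite("pics/w3c.png",cv2.resize(p["frame"][140:350,190:350,::-1],None,fx=2.8,fy=2.8,interpolation=cv2.INTER_CUBIC))
E
```

```text
-5 -19 [260. 242.] [261. 281.]
5 -19 [281. 242.] [280. 281.]
-5 11 [262. 221.] [263. 255.]
5 11 [279. 221.] [279. 255.]
-11 -19 [248. 242.] [249. 281.]
11 -19 [293. 242.] [292. 281.]
-11 11 [252. 221.] [253. 255.]
11 11 [290. 221.] [289. 255.]
1149 [53.93790285 55.10241121 56.11665976] ((401.8860168457031, -235.42555236816406), (108.20702362060547, 21.141307830810547), 89.06597137451172)
170 [(245, [390.0, -192.0, 33.0]), (255, [396.0, -188.0, 55.0]), (270, [403.0, -188.0, 55.0]), (285, [410.0, -189.0, 55.0]), (297, [417.0, -193.0, 34.0])]
200 [(245, [386.0, -216.0, 8.0]), (255, [396.0, -203.0, 56.0]), (270, [403.0, -203.0, 56.0]), (285, [410.0, -203.0, 55.0]), (297, [419.0, -218.0, 7.0])]
230 [(245, [385.0, -237.0, 8.0]), (255, [395.0, -218.0, 56.0]), (270, [402.0, -218.0, 56.0]), (285, [410.0, -219.0, 55.0]), (297, [419.0, -238.0, 7.0])]
260 [(245, [390.0, -228.0, 69.0]), (255, [396.0, -224.0, 77.0]), (270, [402.0, -235.0, 55.0]), (285, [409.0, -224.0, 78.0]), (297, [414.0, -224.0, 78.0])]
300 [(245, [394.0, -223.0, 109.0]), (255, [397.0, -227.0, 103.0]), (270, [401.0, -260.0, 54.0]), (285, [408.0, -234.0, 93.0]), (297, [412.0, -223.0, 110.0])]
330 [(245, [396.0, -217.0, 134.0]), (255, [396.0, -239.0, 107.0]), (270, [400.0, -281.0, 56.0]), (285, [409.0, -282.0, 55.0]), (297, [410.0, -221.0, 129.0])]
```

View pics/w3c.png

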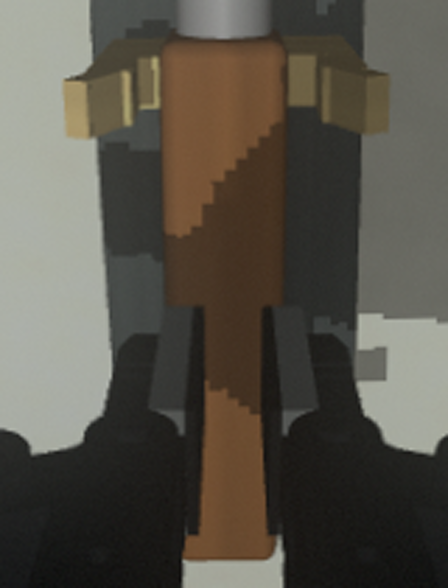

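{"name": "apply_moves", "arguments": {"targets": [[0, 0, 0, 0, 0, 0, 0], [0, 0, 0, 0, 0, 0, 0], [0, 0, 0, 0, 0, 0, 0]]}}

```text
time: 6.57
ee_pos: [401.9, -234.8, 39.0]
tcp_rot: [0.001, 0.718, 0.696, -0.0]
contact_force: [0.3, 0.3, -0.5]
finger_gap: 0.1
```

```bash
python3 - <<'E'
from bench import r
from h import *
o,p=shot(r,"w4"); print(o["finger_gap"],o["ee_pos"],o["contact_force"])
cv2.imwrite("pics/w4c.png",cv2.resize(p["frame"][140:350,190:350,::-1],None,fx=2.8,fy=2.8,interpolation=cv2.INTER_CUBIC))
E
```

```text
0.11804146401534081 [ 401.94584018 -234.78422441   38.98255823] [ 0.31855361  0.29207616 -0.50150857]
```

View pics/w4c.png

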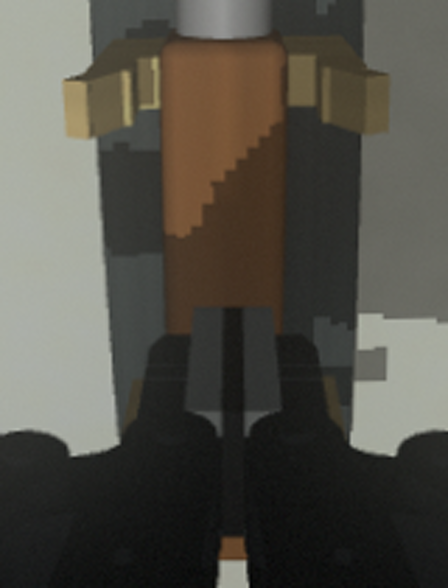

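```bash
python3 - <<'E'
from h import *
for n,pts in (("w4",[(264,252),(264,262),(283,252),(283,262),(270,230),(265,290),(265,335)]),("w1",[(172,264),(375,264),(172,285),(375,285),(150,300)]),("w3",[(254,252),(290,252),(254,265)])):
    o,p=pickle.load(open(n+".pkl","rb")); X,ok=cloud(o,p); R,t=T(o)
    for u,v in pts: print(n,(u,v),"tool",(R.T@(X[v,u]-t)).round(1),"world",X[v,u].round(1),p["depth"][v,u])
E
```

```text
w4 (264, 252) tool [ 11.2  -2.9 -30.6] world [ 399.4 -223.4   69.6] 148.07309
w4 (264, 262) tool [ 11.   -2.6 -40.3] world [ 399.6 -223.6   79.3] 138.83609
w4 (283, 252) tool [ 11.7   5.8 -31.6] world [ 408.1 -223.2   70.6] 146.96814
w4 (283, 262) tool [ 11.1   5.6 -40.5] world [ 407.8 -223.8   79.4] 138.68916
w4 (270, 230) tool [ 16.4  -0.2 -16.2] world [ 402.3 -218.4   55.2] 160.28099
w4 (265, 290) tool [  9.3  -1.8 -60.4] world [ 400.4 -225.2   99.4] 120.138725
w4 (265, 335) tool [ -3.4  -1.7 -71.9] world [ 400.  -238.   110.9] 112.99227
w1 (172, 264) tool [ 11.4 -42.6 -44.2] world [523.7  82.4 383.2] 135.02162
w1 (375, 264) tool [ 11.   45.8 -43.6] world [610.  63. 383.] 135.85071
w1 (172, 285) tool [  4.5 -41.8 -50.4] world [523.   75.4 389.3] 131.16217
w1 (375, 285) tool [  6.3  43.6 -53.5] world [606.7  58.8 392.8] 127.77181
w1 (150, 300) tool [ 10.9 -43.2 -72.2] world [522.7  81.9 411.1] 108.44445
w3 (254, 252) tool [ 10.2  -7.6 -28.6] world [ 394.6 -224.3   67.5] 150.2862
w3 (290, 252) tool [ 11.5   9.  -31.4] world [ 411.3 -223.5   70.3] 147.22902
w3 (254, 265) tool [ 10.7  -6.8 -42.5] world [ 395.4 -223.8   81.5] 136.82185
```

The fingers closed above the handle. The wrist depth puts the fingertips about 29 mm *behind* the reported TCP, not 11 mm ahead as the interface text says, so the hand has to go about 40 mm lower than that text implies. I'll reopen and go down carefully, watching the force.

{"name": "apply_moves", "arguments": {"targets": [[0, 0, 0, 0, 0, 0, 0.085], [0, 0, 0, 0, 0, 0, 0.085], [0, 0, 0, 0, 0, 0, 0.085], [0, 0, 0, 0, 0, 0, 0.085], [0, 0, 0, 0, 0, 0, 0.085], [0, 0, 0, 0, 0, 0, 0.085], [0, 0, -0.006, 0, 0, 0, 0.085], [0, 0, -0.006, 0, 0, 0, 0.085], [0, 0, -0.006, 0, 0, 0, 0.085], [0, 0, 0, 0, 0, 0, 0.085]]}}

```text
time: 7.45
ee_pos: [402.2, -234.7, 19.2]
tcp_rot: [0.002, 0.718, 0.696, -0.0]
contact_force: [-0.6, 0.0, -0.4]
finger_gap: 85.5
```

```bash
python3 st.py
```

```text
7.45 [ 402.2 -234.7   19.2] yawy -1.79 z [ 0.0019 -0.003  -1.    ] F [-0.6  0.  -0.4] dq 0.009 gap 85.48250311823634
```

{"name": "apply_moves", "arguments": {"targets": [[0, 0, -0.006, 0, 0, 0, 0.085], [0, 0, -0.006, 0, 0, 0, 0.085], [0, 0, -0.006, 0, 0, 0, 0.085], [0, 0, 0, 0, 0, 0, 0.085], [0, 0, 0, 0, 0, 0, 0.03], [0, 0, 0, 0, 0, 0, 0.02], [0, 0, 0, 0, 0, 0, 0.01], [0, 0, 0, 0, 0, 0, 0.01], [0, 0, 0, 0, 0, 0, 0.01], [0, 0, 0, 0, 0, 0, 0.01], [0, 0, 0, 0, 0, 0, 0.01]]}}

```text
time: 8.37
ee_pos: [401.6, -234.8, -1.2]
tcp_rot: [0.001, 0.718, 0.696, -0.001]
contact_force: [0.4, 0.2, -1.2]
finger_gap: 21.2
```

```bash
python3 st.py; python3 - <<'E'
from bench import r
from h import *
o,p=shot(r,"w5")
cv2.imwrite("pics/w5c.png",cv2.resize(p["frame"][100:370,170:370,::-1],None,fx=2.2,fy=2.2,interpolation=cv2.INTER_CUBIC))
E
```

```text
8.3667 [ 401.6 -234.8   -1.2] yawy -1.83 z [ 7.0e-04 -2.4e-03 -1.0e+00] F [ 0.4  0.2 -1.2] dq 0.005 gap 21.205034177569445
```

View pics/w5c.png

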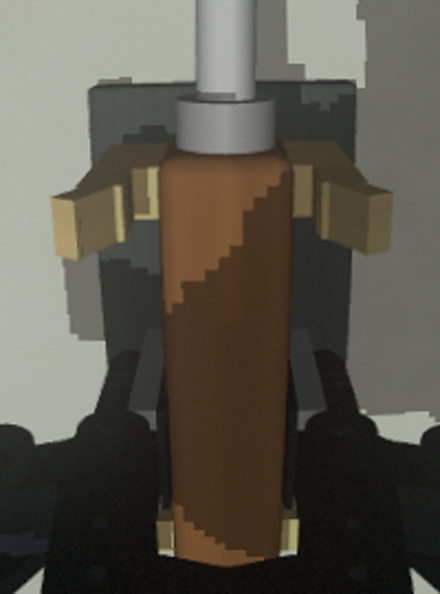

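{"name": "apply_moves", "arguments": {"targets": [[0, 0, 0.005, 0, 0, 0, 0.01], [0, 0, 0.01, 0, 0, 0, 0.01], [0, 0, 0.012, 0, 0, 0, 0.01], [0, 0, 0.012, 0, 0, 0, 0.01], [0, 0, 0.01, 0, 0, 0, 0.01], [0, 0, 0, 0, 0, 0, 0.01]]}}

```text
time: 8.92
ee_pos: [400.5, -234.4, 50.5]
tcp_rot: [-0.0, 0.719, 0.696, -0.001]
contact_force: [-0.6, 0.3, -1.2]
finger_gap: 21.0
```

```bash
python3 st.py; python3 - <<'E'
from bench import r
from h import *
o,p=shot(r,"w6")
E
```

```text
8.9167 [ 400.5 -234.4   50.5] yawy -1.86 z [-0.0015 -0.0013 -1.    ] F [-0.6  0.3 -1.2] dq 0.023 gap 20.983568721385364
```

View pics/w6.png

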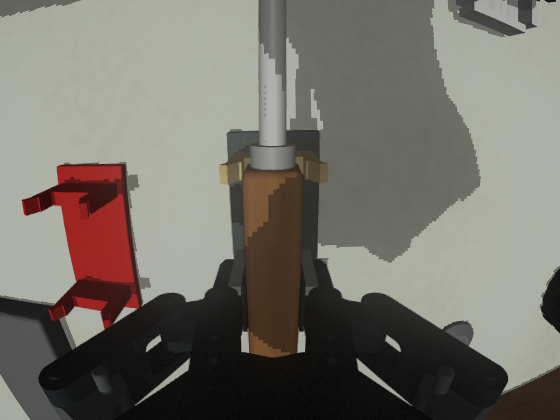

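The paddle is lifted and the cradle is empty below it. Next is the transit to behind the wheel.

{"name": "apply_moves", "arguments": {"targets": [[0.015, -0.005, 0, 0, 0, -0.0185, 0.01], [0.022, -0.005, 0, 0, 0, -0.0185, 0.01], [0.022, -0.005, 0, 0, 0, -0.0185, 0.01], [0.022, -0.005, 0, 0, 0, -0.0185, 0.01], [0.02, 0, 0, 0, 0, -0.0185, 0.01], [0.015, 0, 0, 0, 0, -0.0185, 0.01], [0.008, 0, 0, 0, 0, 0, 0.01], [0, 0, 0, 0, 0, 0, 0.01]]}}

```text
time: 9.63
ee_pos: [526.4, -252.4, 45.4]
tcp_rot: [-0.004, 0.758, 0.653, -0.002]
contact_force: [-0.2, 0.1, -1.8]
finger_gap: 21.5
```

```bash
python3 st.py
```

```text
9.6333 [ 526.4 -252.4   45.4] yawy -8.5 z [-0.007   0.0034 -1.    ] F [-0.2  0.1 -1.8] dq 0.024 gap 21.461419775031608
```

{"name": "apply_moves", "arguments": {"targets": [[0.004, 0.004, -0.008, -0.002, -0.004, 0.003, 0.01], [0.003, 0.004, -0.007, -0.001, -0.003, 0.002, 0.01], [0.002, 0.002, -0.005, 0, 0, 0, 0.01], [0, 0, 0, 0, 0, 0, 0.01], [0, 0, 0, 0, 0, 0, 0.01]]}}

```text
time: 10.05
ee_pos: [531.5, -240.4, 21.4]
tcp_rot: [-0.002, 0.756, 0.655, -0.001]
contact_force: [0.4, -0.3, -1.2]
finger_gap: 21.7
```

```bash
python3 st.py;  python3 - <<'E'
from bench import r
from h import *
o,p=shot(r,"w7")
for n in ("top","scene"):
    q=r.snapshot(n); pickle.dump(q,open(n+"7.pkl","wb"))
    b=q["frame"][130:260,180:420] if n=="top" else q["frame"][90:300,200:420]
    cv2.imwrite(f"pics/{n}7.png",cv2.resize(b[:,:,::-1],None,fx=2.8,fy=2.8,interpolation=cv2.INTER_CUBIC))
E
```

```text
10.05 [ 531.5 -240.4   21.4] yawy -8.17 z [-0.0043  0.0023 -1.    ] F [ 0.4 -0.3 -1.2] dq 0.016 gap 21.721703003562258
```

View pics/w7.png

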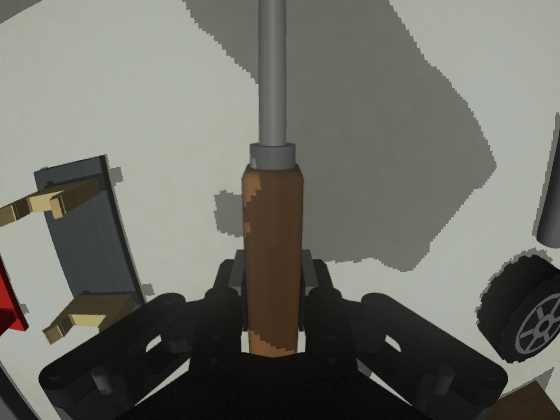

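View pics/top7.png

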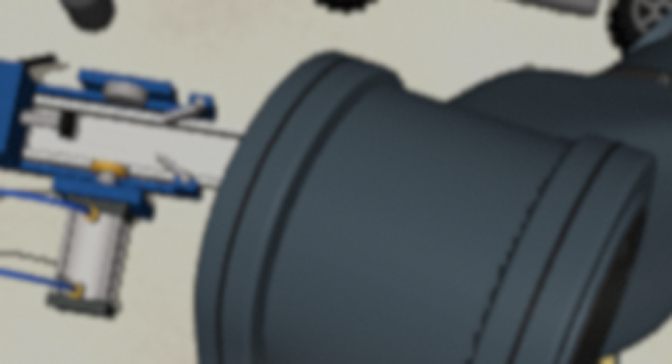

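View pics/scene7.png

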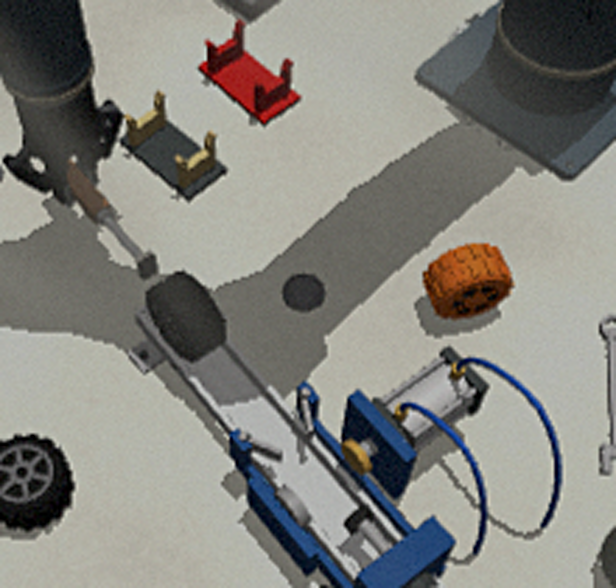

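```bash
python3 - <<'E'
from h import *
p=pickle.load(open("scene7.pkl","rb"))
v,u=np.indices(p["depth"].shape); z=p["depth"]; K=p["K"]
P=np.stack([(u-K[0,2])/K[0,0]*z,(v-K[1,2])/K[1,1]*z,z],-1); X=(P-p["t"])@p["R"]
t=np.radians(81.8); n=np.array([np.sin(t),-np.cos(t)]); e=np.array([np.cos(t),np.sin(t)])
la=X[...,:2]@n; al=X[...,:2]@e; Z=X[...,2]
m=(z>0)&(abs(la-565)<30)&(al>-40)&(al<-5)&(Z>48)&(Z<100)
print("blade",m.sum(),np.percentile(la[m],[2,50,98]),np.percentile(al[m],[2,50,98]),np.percentile(Z[m],[2,98]))
m=(z>0)&(abs(la-565)<40)&(al>0)&(al<100)&(Z>50)&(Z<120)
print("wheel",m.sum(),np.percentile(la[m],[2,50,98]),np.percentile(al[m],[1,50,99]),Z[m].max())
m=(z>0)&(abs(la-565)<30)&(al>-110)&(al<-35)&(Z>48)&(Z<100)
l=cv2.fitLine(np.stack([al[m],la[m]],-1).astype(np.float32),cv2.DIST_HUBER,0,.01,.01).ravel();print("rod",m.sum(),np.median(la[m]),"slope deg",np.degrees(np.arctan2(l[1],l[0])),np.percentile(Z[m],[5,95]))
m=(z>0)&(abs(la-565)<50)&(al>-200)&(al<-130)
# walls
for a0 in (95,110,125):
    m=(z>0)&(abs(la-565)<45)&(abs(al-a0)<6)&(Z>33)&(Z<46); print(a0,np.percentile(la[m],[1,10,50,90,99]).round(1))
# finger tips
m=(z>0)&(abs(la-568)<22)&(al>120)&(al<230)&(Z>55)&(Z<95)
print("fingers al",np.histogram(al[m],np.arange(120,230,5)))
E
```

```text
blade 63 [553.26408111 562.83557325 570.50638351] [-31.64955933 -23.40446434 -21.35025421] [53.76914042 85.04686435]
wheel 602 [546.13079061 572.86412372 589.56044423] [12.18624242 60.74539808 88.27112347] 114.35386346850404
rod 99 563.3842580499804 slope deg -1.0410839 [67.23337151 77.75066934]
95 [537.2 538.2 590.  595.  595.4]
110 [535.8 537.2 542.3 593.4 594.6]
125 [536.7 537.5 589.6 594.8 595.4]
fingers al (array([ 0,  0,  0,  0,  0,  0,  0,  0,  0,  0,  0,  0,  0,  0,  0,  0,  2,
        8, 14, 16,  0]), array([120, 125, 130, 135, 140, 145, 150, 155, 160, 165, 170, 175, 180,
       185, 190, 195, 200, 205, 210, 215, 220, 225]))
```

{"name": "apply_moves", "arguments": {"targets": [[0.0035, 0, 0.002, -0.002, -0.003, 0, 0.01], [0.002, 0, 0.001, 0, -0.001, 0, 0.01], [0, 0, 0, 0, 0, 0, 0.01], [0, 0, 0, 0, 0, 0, 0.01]]}}

```text
time: 10.53
ee_pos: [538.5, -242.0, 26.6]
tcp_rot: [0.002, 0.756, 0.654, 0.001]
contact_force: [-0.7, 0.7, -1.0]
finger_gap: 21.7
```

```bash
cat >> st.py <<'E'
t8=np.radians(81.8); F=np.array(o["contact_force"])[:2]
print("lat",round(float(t[:2]@[np.sin(t8),-np.cos(t8)]),1),"face al",round(float(t[:2]@[np.cos(t8),np.sin(t8)])+140,1),"Fpush",round(float(F@[np.cos(t8),np.sin(t8)]),1))
E
python3 st.py; python3 - <<'E'
from h import *
o,p=pickle.load(open("w1.pkl","rb"))
t=np.radians(81.8)
for z in (70,80):
  for u,v in ((268.2,112.3),(293.2,110.5),(254,136.5),(311,134),(275,49)):
    X=bp(o,p,u,v,z); print(z,(u,v),"track x",(X[:2]@[np.cos(t),np.sin(t)]-166).round(1),"y",(565-X[:2]@[np.sin(t),-np.cos(t)]).round(1))
E
```

```text
10.5333 [ 538.5 -242.    26.6] yawy -8.25 z [ 0.0033 -0.0016 -1.    ] F [-0.7  0.7 -1. ] dq 0.01 gap 21.677913545939116
lat 567.5 face al -22.7 Fpush 0.6
70 (268.2, 112.3) track x 48.4 y 14.2
70 (293.2, 110.5) track x 48.5 y -18.9
70 (254, 136.5) track x 17.5 y 35.6
70 (311, 134) track x 15.5 y -40.7
70 (275, 49) track x 133.3 y -1.1
80 (268.2, 112.3) track x 48.4 y 14.2
80 (293.2, 110.5) track x 48.5 y -18.2
80 (254, 136.5) track x 18.3 y 35.0
80 (311, 134) track x 16.3 y -39.5
80 (275, 49) track x 131.4 y -0.8
```

{"name": "apply_moves", "arguments": {"targets": [[0.0001, 0.004, -0.001, 0.001, 0.002, 0, 0.01], [0.0001, 0.004, -0.0005, 0, 0, 0, 0.01], [0.0006, 0.004, 0, 0, 0, 0, 0.01], [0.0006, 0.004, 0, 0, 0, 0, 0.01], [0.0006, 0.004, 0, 0, 0, 0, 0.01], [0.0006, 0.004, 0, 0, 0, 0, 0.01], [0.0006, 0.004, 0, 0, 0, 0, 0.01], [0.0006, 0.004, 0, 0, 0, 0, 0.01]]}}

```text
time: 11.2
ee_pos: [542.5, -207.0, 25.1]
tcp_rot: [0.001, 0.756, 0.654, 0.0]
contact_force: [0.0, 0.2, -0.9]
finger_gap: 20.9
```

```bash
python3 st.py
```

```text
11.2 [ 542.5 -207.    25.1] yawy -8.26 z [ 1.2e-03 -6.0e-04 -1.0e+00] F [ 0.   0.2 -0.9] dq 0.101 gap 20.93745000323833
lat 566.5 face al 12.5 Fpush 0.2
```

{"name": "apply_moves", "arguments": {"targets": [[0.0006, 0.0045, 0, 0, 0, 0, 0.01], [0.0006, 0.0045, 0, 0, 0, 0, 0.01], [0.0006, 0.0045, 0, 0, 0, 0, 0.01], [0.0006, 0.0045, 0, 0, 0, 0, 0.01], [0.0006, 0.0045, 0, 0, 0, 0, 0.01], [0.0006, 0.0045, 0, 0, 0, 0, 0.01], [0.0006, 0.0045, 0, 0, 0, 0, 0.01], [0.0006, 0.0045, 0, 0, 0, 0, 0.01]]}}

```text
time: 11.87
ee_pos: [547.9, -166.7, 25.2]
tcp_rot: [0.001, 0.756, 0.654, 0.0]
contact_force: [-0.0, -0.3, -1.7]
finger_gap: 21.4
```

```bash
python3 st.py; python3 - <<'E'
from bench import r
from h import *
q=r.snapshot("scene"); pickle.dump(q,open("scene8.pkl","wb"))
cv2.imwrite("pics/scene8.png",cv2.resize(q["frame"][120:340,200:420,::-1],None,fx=2.6,fy=2.6,interpolation=cv2.INTER_CUBIC))
E
```

```text
11.8667 [ 547.9 -166.7   25.2] yawy -8.24 z [ 1.3e-03 -4.0e-04 -1.0e+00] F [-0.  -0.3 -1.7] dq 0.114 gap 21.440912382148635
lat 566.1 face al 53.1 Fpush -0.3
```

View pics/scene8.png

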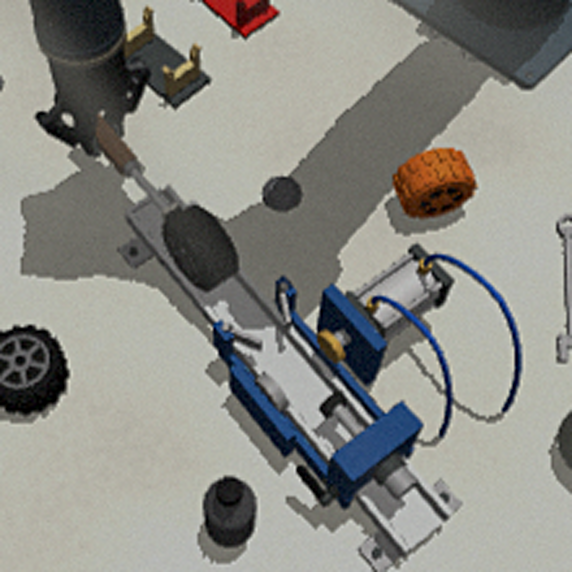

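The wheel is rolling ahead of the blade inside the channel, at (200,247). I'll keep pushing.

{"name": "apply_moves", "arguments": {"targets": [[0.0006, 0.0045, 0, 0, 0, 0, 0.01], [0.0006, 0.0045, 0, 0, 0, 0, 0.01], [0.0006, 0.0045, 0, 0, 0, 0, 0.01], [0.0006, 0.0045, 0, 0, 0, 0, 0.01], [0.0006, 0.0045, 0, 0, 0, 0, 0.01], [0.0006, 0.0045, 0, 0, 0, 0, 0.01], [0.0006, 0.0045, 0, 0, 0, 0, 0.01], [0.0006, 0.0045, 0, 0, 0, 0, 0.01]]}}

```text
time: 12.58
ee_pos: [553.3, -126.5, 25.1]
tcp_rot: [0.0, 0.756, 0.655, 0.0]
contact_force: [0.7, 0.2, -1.9]
finger_gap: 21.1
```

```bash
python3 st.py
```

```text
12.5833 [ 553.3 -126.5   25.1] yawy -8.23 z [ 1.3e-03 -1.0e-04 -1.0e+00] F [ 0.7  0.2 -1.9] dq 0.116 gap 21.11870393205781
lat 565.7 face al 93.7 Fpush 0.3
```

{"name": "apply_moves", "arguments": {"targets": [[0.0005, 0.003, 0, 0, 0, 0, 0.01], [0.0005, 0.003, 0, 0, 0, 0, 0.01], [0.0005, 0.003, 0, 0, 0, 0, 0.01], [0.0005, 0.003, 0, 0, 0, 0, 0.01], [0.0005, 0.003, 0, 0, 0, 0, 0.01], [0.0005, 0.003, 0, 0, 0, 0, 0.01]]}}

```text
time: 13.08
ee_pos: [556.7, -106.1, 25.1]
tcp_rot: [0.0, 0.756, 0.655, 0.001]
contact_force: [0.5, -0.0, -1.7]
finger_gap: 21.4
```

```bash
python3 st.py
```

```text
13.0833 [ 556.7 -106.1   25.1] yawy -8.2 z [ 0.0013  0.     -1.    ] F [ 0.5 -0.  -1.7] dq 0.077 gap 21.40951242406688
lat 566.1 face al 114.4 Fpush 0.0
```

{"name": "apply_moves", "arguments": {"targets": [[0.0004, 0.003, 0, 0, 0, 0, 0.01], [0.0004, 0.003, 0, 0, 0, 0, 0.01], [0.0004, 0.003, 0, 0, 0, 0, 0.01], [0.0004, 0.003, 0, 0, 0, 0, 0.01], [0.0004, 0.003, 0, 0, 0, 0, 0.01], [0.0004, 0.003, 0, 0, 0, 0, 0.01], [0.0004, 0.003, 0, 0, 0, 0, 0.01], [0.0004, 0.003, 0, 0, 0, 0, 0.01]]}}

```text
time: 13.75
ee_pos: [560.4, -82.4, 25.8]
tcp_rot: [0.002, 0.757, 0.654, 0.0]
contact_force: [0.2, -1.5, -0.5]
finger_gap: 21.4
```

```bash
python3 st.py
```

```text
13.75 [560.4 -82.4  25.8] yawy -8.36 z [ 0.0027 -0.0028 -1.    ] F [ 0.2 -1.5 -0.5] dq 0.076 gap 21.430197714219954
lat 566.4 face al 138.4 Fpush -1.5
```

{"name": "apply_moves", "arguments": {"targets": [[0.0004, 0.003, 0, 0, 0, 0, 0.01], [0.0004, 0.003, 0, 0, 0, 0, 0.01], [0.0004, 0.003, 0, 0, 0, 0, 0.01], [0.0004, 0.003, 0, 0, 0, 0, 0.01], [0.0004, 0.003, 0, 0, 0, 0, 0.01], [0.0004, 0.003, 0, 0, 0, 0, 0.01], [0.0004, 0.003, 0, 0, 0, 0, 0.01]]}}

```text
time: 14.33
ee_pos: [563.4, -57.9, 25.5]
tcp_rot: [0.001, 0.756, 0.654, 0.0]
contact_force: [0.4, -1.0, -1.2]
finger_gap: 21.2
```

```bash
python3 st.py; python3 - <<'E'
from bench import r
from h import *
q=r.snapshot("scene"); pickle.dump(q,open("scene9.pkl","wb"))
cv2.imwrite("pics/scene9.png",cv2.resize(q["frame"][150:340,220:400,::-1],None,fx=3,fy=3,interpolation=cv2.INTER_CUBIC))
q=r.snapshot("top"); cv2.imwrite("pics/top9.png",cv2.resize(q["frame"][130:260,150:350,::-1],None,fx=3,fy=3,interpolation=cv2.INTER_CUBIC))
E
```

```text
14.3333 [563.4 -57.9  25.5] yawy -8.3 z [ 0.0021 -0.0017 -1.    ] F [ 0.4 -1.  -1.2] dq 0.078 gap 21.150220373330566
lat 565.9 face al 163.0 Fpush -0.9
```

View pics/scene9.png

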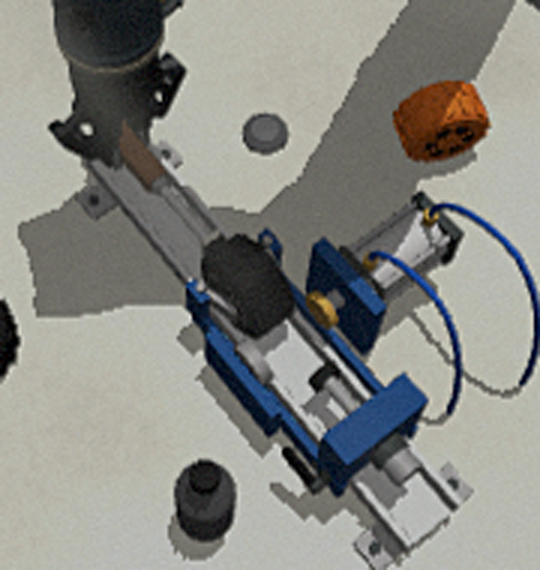

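View pics/top9.png

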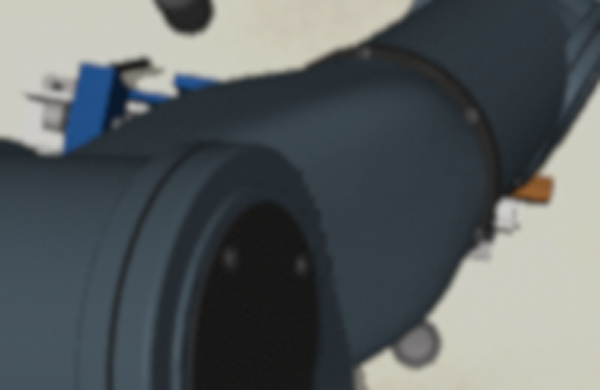

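The wheel is between the catch fingers (scene crop 245,285) and the push is about 1 N. The buffer should be about 50 mm further on.

{"name": "apply_moves", "arguments": {"targets": [[0.0004, 0.003, 0, 0, 0, 0, 0.01], [0.0004, 0.003, 0, 0, 0, 0, 0.01], [0.0004, 0.003, 0, 0, 0, 0, 0.01], [0.0004, 0.003, 0, 0, 0, 0, 0.01], [0.0004, 0.003, 0, 0, 0, 0, 0.01], [0.0004, 0.003, 0, 0, 0, 0, 0.01], [0.0004, 0.003, 0, 0, 0, 0, 0.01], [0.0004, 0.003, 0, 0, 0, 0, 0.01]]}}

```text
time: 15.1
ee_pos: [566.7, -31.9, 25.5]
tcp_rot: [0.001, 0.757, 0.654, 0.0]
contact_force: [-0.6, -1.6, -0.3]
finger_gap: 21.2
```

```bash
python3 st.py
```

```text
15.1 [566.7 -31.9  25.5] yawy -8.32 z [ 0.002  -0.0018 -1.    ] F [-0.6 -1.6 -0.3] dq 0.076 gap 21.174056686651777
lat 565.5 face al 189.2 Fpush -1.7
```

{"name": "apply_moves", "arguments": {"targets": [[0.0003, 0.002, 0, 0, 0, 0, 0.01], [0.0003, 0.002, 0, 0, 0, 0, 0.01], [0.0003, 0.002, 0, 0, 0, 0, 0.01], [0.0003, 0.002, 0, 0, 0, 0, 0.01], [0.0003, 0.002, 0, 0, 0, 0, 0.01]]}}

```text
time: 15.52
ee_pos: [568.4, -20.5, 25.5]
tcp_rot: [0.001, 0.756, 0.654, 0.0]
contact_force: [0.1, -1.8, -1.4]
finger_gap: 21.6
```

```bash
python3 st.py
```

```text
15.5167 [568.4 -20.5  25.5] yawy -8.29 z [ 0.0019 -0.0018 -1.    ] F [ 0.1 -1.8 -1.4] dq 0.049 gap 21.602224957542035
lat 565.5 face al 200.7 Fpush -1.8
```

Slower now, 1.2 mm per row in short calls.

{"name": "apply_moves", "arguments": {"targets": [[0.0002, 0.0013, 0, 0, 0, 0, 0.01], [0.0002, 0.0013, 0, 0, 0, 0, 0.01], [0.0002, 0.0013, 0, 0, 0, 0, 0.01], [0.0002, 0.0013, 0, 0, 0, 0, 0.01], [0.0002, 0.0013, 0, 0, 0, 0, 0.01], [0.0002, 0.0013, 0, 0, 0, 0, 0.01]]}}

```text
time: 16.02
ee_pos: [569.7, -12.2, 25.5]
tcp_rot: [0.001, 0.757, 0.654, 0.0]
contact_force: [0.1, -1.0, -0.7]
finger_gap: 21.4
```

```bash
python3 st.py
```

```text
16.0167 [569.7 -12.2  25.5] yawy -8.32 z [ 0.0019 -0.0021 -1.    ] F [ 0.1 -1.  -0.7] dq 0.03 gap 21.38367984597745
lat 565.6 face al 209.2 Fpush -1.0
```

{"name": "apply_moves", "arguments": {"targets": [[0.0002, 0.0012, 0, 0, 0, 0, 0.01], [0.0002, 0.0012, 0, 0, 0, 0, 0.01], [0.0002, 0.0012, 0, 0, 0, 0, 0.01]]}}

```text
time: 16.27
ee_pos: [570.3, -8.3, 25.5]
tcp_rot: [0.001, 0.757, 0.654, 0.0]
contact_force: [-0.1, -1.4, -1.0]
finger_gap: 21.3
```

```bash
python3 st.py
```

```text
16.2667 [570.3  -8.3  25.5] yawy -8.33 z [ 0.0019 -0.0021 -1.    ] F [-0.1 -1.4 -1. ] dq 0.029 gap 21.25625401109522
lat 565.7 face al 213.1 Fpush -1.4
```

{"name": "apply_moves", "arguments": {"targets": [[0.0002, 0.001, 0, 0, 0, 0, 0.01], [0.0002, 0.001, 0, 0, 0, 0, 0.01], [0.0002, 0.001, 0, 0, 0, 0, 0.01]]}}

```text
time: 16.52
ee_pos: [571.0, -5.0, 25.5]
tcp_rot: [0.001, 0.757, 0.654, -0.0]
contact_force: [-0.5, -0.5, 0.5]
finger_gap: 21.1
```

```bash
python3 st.py
```

```text
16.5167 [571.   -5.   25.5] yawy -8.33 z [ 0.0019 -0.0022 -1.    ] F [-0.5 -0.5  0.5] dq 0.026 gap 21.14326578743322
lat 565.8 face al 216.5 Fpush -0.6
```

{"name": "apply_moves", "arguments": {"targets": [[0.0002, 0.001, 0, 0, 0, 0, 0.01], [0.0002, 0.001, 0, 0, 0, 0, 0.01]]}}

```text
time: 16.68
ee_pos: [571.2, -4.0, 25.6]
tcp_rot: [0.002, 0.757, 0.654, -0.001]
contact_force: [-0.7, -5.4, -0.1]
finger_gap: 21.5
```

```bash
python3 st.py
```

```text
16.6833 [571.2  -4.   25.6] yawy -8.37 z [ 0.0018 -0.0036 -1.    ] F [-0.7 -5.4 -0.1] dq 0.021 gap 21.529436603464386
lat 566.0 face al 217.5 Fpush -5.4
```

{"name": "apply_moves", "arguments": {"targets": [[0.0001, 0.001, 0, 0, 0, 0, 0.01]]}}

```text
time: 16.77
ee_pos: [571.2, -3.9, 25.7]
tcp_rot: [0.002, 0.757, 0.653, -0.001]
contact_force: [-1.8, -5.7, 0.3]
finger_gap: 21.3
```

{"name": "apply_moves", "arguments": {"targets": [[0.0001, 0.001, 0, 0, 0, 0, 0.01]]}}

```text
time: 16.85
ee_pos: [571.1, -3.9, 25.7]
tcp_rot: [0.003, 0.757, 0.653, -0.001]
contact_force: [-0.7, -5.4, 0.0]
finger_gap: 21.4
```

{"name": "apply_moves", "arguments": {"targets": [[0.0001, 0.001, 0, 0, 0, 0, 0.01]]}}

```text
time: 16.93
ee_pos: [571.0, -4.0, 25.8]
tcp_rot: [0.003, 0.758, 0.653, -0.002]
contact_force: [-0.8, -5.2, 0.5]
finger_gap: 21.5
```

{"name": "apply_moves", "arguments": {"targets": [[0.0003, 0.0015, 0, 0.003, 0, 0, 0.01]]}}

```text
time: 17.02
ee_pos: [571.1, -3.5, 25.9]
tcp_rot: [0.002, 0.758, 0.652, -0.001]
contact_force: [-1.7, -5.8, 0.2]
finger_gap: 21.3
```

{"name": "apply_moves", "arguments": {"targets": [[0.0003, 0.0016, 0, 0.003, 0, 0.001, 0.01]]}}

```text
time: 17.1
ee_pos: [571.1, -3.1, 25.9]
tcp_rot: [0.002, 0.758, 0.652, -0.001]
contact_force: [-1.3, -6.3, 0.1]
finger_gap: 21.2
```

```bash
python3 st.py
```

```text
17.1 [571.1  -3.1  25.9] yawy -8.54 z [ 0.001  -0.0035 -1.    ] F [-1.3 -6.3  0.1] dq 0.014 gap 21.24199056462706
lat 565.7 face al 218.4 Fpush -6.4
```

{"name": "apply_moves", "arguments": {"targets": [[0.0004, 0.002, 0, 0.003, 0, 0.003, 0.01]]}}

```text
time: 17.18
ee_pos: [571.1, -2.5, 25.9]
tcp_rot: [0.001, 0.757, 0.653, -0.0]
contact_force: [-0.7, -6.6, -1.6]
finger_gap: 21.5
```

{"name": "apply_moves", "arguments": {"targets": [[0.0004, 0.0022, 0, 0.003, 0, 0.003, 0.01]]}}

```text
time: 17.27
ee_pos: [571.3, -1.8, 25.9]
tcp_rot: [0.0, 0.757, 0.654, -0.0]
contact_force: [-0.7, -6.9, -2.2]
finger_gap: 21.3
```

{"name": "apply_moves", "arguments": {"targets": [[0.0004, 0.0022, 0, 0.002, 0, 0.003, 0.01]]}}

```text
time: 17.35
ee_pos: [571.5, -1.4, 25.8]
tcp_rot: [0.0, 0.756, 0.654, -0.0]
contact_force: [-0.6, -7.8, -1.7]
finger_gap: 21.2
```

```bash
python3 st.py
```

```text
17.35 [571.5  -1.4  25.8] yawy -8.25 z [ 5.e-04 -6.e-04 -1.e+00] F [-0.6 -7.8 -1.7] dq 0.009 gap 21.154926691944507
lat 565.8 face al 220.1 Fpush -7.8
```

{"name": "apply_moves", "arguments": {"targets": [[0.0004, 0.0027, 0, 0.001, 0, 0.002, 0.01]]}}

```text
time: 17.43
ee_pos: [571.6, -0.9, 25.8]
tcp_rot: [0.001, 0.756, 0.655, -0.0]
contact_force: [-1.3, -8.7, -1.1]
finger_gap: 20.8
```

{"name": "apply_moves", "arguments": {"targets": [[0.0004, 0.0028, 0, 0.001, 0, 0.002, 0.01]]}}

```text
time: 17.52
ee_pos: [571.8, -0.4, 25.8]
tcp_rot: [0.001, 0.756, 0.655, -0.001]
contact_force: [-1.4, -9.8, -0.4]
finger_gap: 21.4
```

{"name": "apply_moves", "arguments": {"targets": [[0.0004, 0.003, 0, 0.001, 0, 0.002, 0.01]]}}

```text
time: 17.6
ee_pos: [571.9, -0.1, 25.9]
tcp_rot: [0.002, 0.756, 0.654, -0.002]
contact_force: [-0.7, -10.8, -0.1]
finger_gap: 21.2
```

```bash
python3 st.py
```

```text
17.6 [ 5.719e+02 -1.000e-01  2.590e+01] yawy -8.24 z [ 4.0e-04 -5.4e-03 -1.0e+00] F [ -0.7 -10.8  -0.1] dq 0.035 gap 21.159562383809632
lat 566.1 face al 221.5 Fpush -10.8
```

{"name": "apply_moves", "arguments": {"targets": [[0.0003, 0.003, 0, 0.002, 0, 0.001, 0.01]]}}

```text
time: 17.68
ee_pos: [571.9, 0.1, 26.0]
tcp_rot: [0.003, 0.756, 0.654, -0.002]
contact_force: [-2.9, -11.6, 0.6]
finger_gap: 21.7
```

{"name": "apply_moves", "arguments": {"targets": [[0.0003, 0.003, 0, 0.003, 0, 0.001, 0.01]]}}

```text
time: 17.77
ee_pos: [571.7, 0.1, 26.1]
tcp_rot: [0.003, 0.757, 0.653, -0.002]
contact_force: [-1.2, -12.5, 0.2]
finger_gap: 21.3
```

```bash
python3 st.py
```

```text
17.7667 [5.717e+02 1.000e-01 2.610e+01] yawy -8.39 z [ 1.0e-04 -6.9e-03 -1.0e+00] F [ -1.2 -12.5   0.2] dq 0.015 gap 21.254708729231226
lat 565.9 face al 221.7 Fpush -12.6
```

The push is 12.6 N, inside the 12 to 13 N window. I'll check the catches before withdrawing.

```bash
python3 - <<'E'
from bench import r
from h import *
q=r.snapshot("scene"); pickle.dump(q,open("scene10.pkl","wb"))
cv2.imwrite("pics/scene10.png",cv2.resize(q["frame"][180:330,240:400,::-1],None,fx=3.7,fy=3.7,interpolation=cv2.INTER_CUBIC))
print(r.get_obs()["contact_force"])
E
```

```text
[ -1.63472571 -11.47936846   0.53034853]
```

View pics/scene10.png

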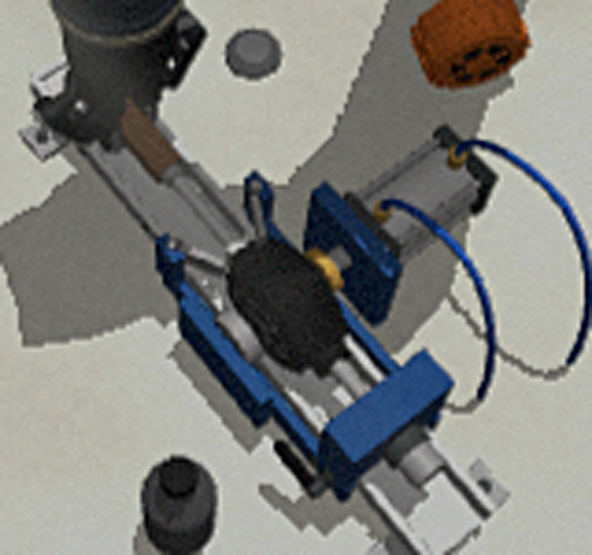

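Both fingers now point in behind the wheel, at (212,260) and (260,210). I'll withdraw straight back, gently at first.

{"name": "apply_moves", "arguments": {"targets": [[-0.0003, -0.003, 0, 0.003, 0, 0.001, 0.01], [-0.0004, -0.004, 0, 0.003, 0, 0.001, 0.01], [-0.0006, -0.004, 0, 0.001, 0, 0, 0.01], [-0.0006, -0.004, 0, 0, 0, 0, 0.01], [-0.0006, -0.004, 0, 0, 0, 0, 0.01]]}}

```text
time: 18.23
ee_pos: [569.0, -18.6, 25.7]
tcp_rot: [-0.001, 0.756, 0.655, 0.0]
contact_force: [-0.5, 0.1, -1.5]
finger_gap: 21.1
```

```bash
python3 st.py; python3 - <<'E'
from bench import r
from h import *
q=r.snapshot("scene"); pickle.dump(q,open("scene11.pkl","wb"))
cv2.imwrite("pics/scene11.png",cv2.resize(q["frame"][180:330,240:400,::-1],None,fx=3.7,fy=3.7,interpolation=cv2.INTER_CUBIC))
E
```

```text
18.2333 [569.  -18.6  25.7] yawy -8.2 z [-5.0e-04  1.9e-03 -1.0e+00] F [-0.5  0.1 -1.5] dq 0.097 gap 21.12820788633473
lat 565.8 face al 202.8 Fpush 0.0
```

View pics/scene11.png

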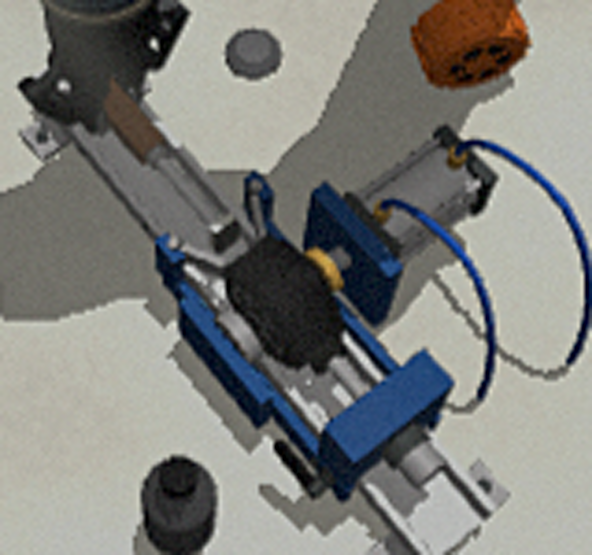

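The wheel stayed held and the blade came free with no drag. I'll back out along the channel.

{"name": "apply_moves", "arguments": {"targets": [[-0.0012, -0.008, 0, 0, 0, 0, 0.01], [-0.0018, -0.013, 0, 0, 0, 0, 0.01], [-0.0026, -0.018, 0, 0, 0, 0, 0.01], [-0.0026, -0.018, 0, 0, 0, 0, 0.01], [-0.0026, -0.018, 0, 0, 0, 0, 0.01], [-0.0026, -0.018, 0.002, 0, 0, 0, 0.01], [-0.0026, -0.018, 0.003, 0, 0, 0, 0.01], [-0.0026, -0.018, 0.004, 0, 0, 0, 0.01], [-0.0026, -0.018, 0.004, 0, 0, 0, 0.01], [-0.0026, -0.018, 0.004, 0, 0, 0, 0.01], [-0.0026, -0.018, 0.004, 0, 0, 0, 0.01], [-0.0026, -0.018, 0.004, 0, 0, 0, 0.01], [-0.0013, -0.008, 0.002, 0, 0, 0, 0.01], [0, 0, 0, 0, 0, 0, 0.01]]}}

```text
time: 19.45
ee_pos: [530.8, -250.5, 54.4]
tcp_rot: [0.0, 0.757, 0.653, -0.001]
contact_force: [-0.1, 1.0, -1.9]
finger_gap: 21.4
```

```bash
python3 st.py
```

```text
19.45 [ 530.8 -250.5   54.4] yawy -8.44 z [-0.0011 -0.0018 -1.    ] F [-0.1  1.  -1.9] dq 0.019 gap 21.356258868605373
lat 561.1 face al -32.2 Fpush 0.9
```

{"name": "apply_moves", "arguments": {"targets": [[-0.014, 0.001, 0, 0, 0, 0.016, 0.01], [-0.021, 0.002, 0, 0, 0, 0.018, 0.01], [-0.021, 0.002, 0, 0, 0, 0.018, 0.01], [-0.021, 0.003, 0, 0, 0, 0.018, 0.01], [-0.019, 0.003, 0, 0, 0, 0.018, 0.01], [-0.014, 0.002, 0, 0, 0, 0.016, 0.01], [-0.008, 0.001, 0, 0, 0, 0.008, 0.01], [0, 0, 0, 0, 0, 0, 0.01]]}}

```text
time: 20.12
ee_pos: [408.1, -230.4, 52.8]
tcp_rot: [-0.001, 0.716, 0.698, 0.0]
contact_force: [-0.6, 0.8, -1.0]
finger_gap: 21.1
```

```bash
python3 st.py
```

```text
20.1167 [ 408.1 -230.4   52.8] yawy -1.43 z [-0.0012  0.0022 -1.    ] F [-0.6  0.8 -1. ] dq 0.014 gap 21.14454915265254
lat 436.8 face al -29.9 Fpush 0.7
```

{"name": "apply_moves", "arguments": {"targets": [[-0.003, -0.002, 0, -0.002, -0.001, -0.005, 0.01], [-0.002, -0.0015, -0.004, 0, 0, -0.002, 0.01], [-0.001, -0.001, -0.004, 0, 0, 0, 0.01], [0, 0, 0, 0, 0, 0, 0.01]]}}

```text
time: 20.45
ee_pos: [405.1, -235.0, 44.1]
tcp_rot: [0.001, 0.718, 0.696, 0.001]
contact_force: [-0.7, -0.1, -1.9]
finger_gap: 21.4
```

```bash
python3 st.py;  python3 - <<'E'
from bench import r
from h import *
o,p=shot(r,"w12")
X,ok=cloud(o,p); h=cv2.cvtColor(p["frame"],cv2.COLOR_RGB2HSV); R,t=T(o)
m=ok&(abs(X[...,0]-402)<22)&(X[...,1]<-170)&(X[...,1]>-300)&(X[...,2]>90)&(X[...,2]<120)&(h[...,1]>110)&(h[...,0]<14)
Y=X[m];print(len(Y),np.percentile(Y[:,2],[5,50,95]),cv2.minAreaRect(Y[:,:2].astype(np.float32)), Y[:,1].max())
E
```

```text
20.45 [ 405.1 -235.    44.1] yawy -1.78 z [ 2.8e-03 -8.0e-04 -1.0e+00] F [-0.7 -0.1 -1.9] dq 0.018 gap 21.3568209517859
lat 434.5 face al -34.9 Fpush -0.2
2336 [ 99.45111558 100.64075012 101.6085708 ] ((406.51336669921875, -223.00982666015625), (83.69740295410156, 21.322439193725586), 88.31869506835938) -181.39716330665476
```

View pics/w12.png

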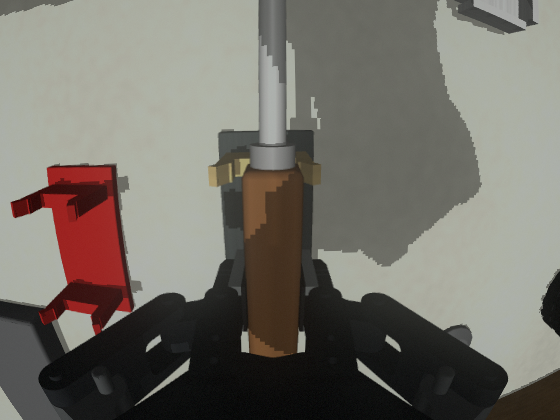

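{"name": "apply_moves", "arguments": {"targets": [[-0.002, 0, -0.007, 0, 0.002, 0, 0.01], [-0.001, 0, -0.009, 0, 0.001, 0, 0.01], [0, 0, -0.008, 0, 0, 0, 0.01], [0, 0, 0, 0, 0, 0, 0.01]]}}

```text
time: 20.83
ee_pos: [403.3, -235.2, 17.5]
tcp_rot: [0.001, 0.718, 0.696, -0.0]
contact_force: [0.3, -0.2, -1.3]
finger_gap: 21.2
```

```bash
python3 st.py
```

```text
20.8333 [ 403.3 -235.2   17.5] yawy -1.73 z [ 2.0e-04 -1.4e-03 -1.0e+00] F [ 0.3 -0.2 -1.3] dq 0.01 gap 21.24499147454854
lat 432.7 face al -35.3 Fpush -0.1
```

{"name": "apply_moves", "arguments": {"targets": [[-0.001, 0.0003, -0.005, 0, 0, 0, 0.01], [-0.0005, 0, -0.005, 0, 0, 0, 0.01], [0, 0, -0.004, 0, 0, 0, 0.01], [0, 0, -0.002, 0, 0, 0, 0.01], [0, 0, 0, 0, 0, 0, 0.01]]}}

```text
time: 21.25
ee_pos: [401.1, -234.8, -1.3]
tcp_rot: [-0.0, 0.718, 0.696, -0.001]
contact_force: [0.6, 0.4, -2.7]
finger_gap: 21.1
```

```bash
python3 st.py
```

```text
21.25 [ 401.1 -234.8   -1.3] yawy -1.76 z [-1.5e-03 -6.0e-04 -1.0e+00] F [ 0.6  0.4 -2.7] dq 0.004 gap 21.126898360943724
lat 430.5 face al -35.2 Fpush 0.5
```

{"name": "apply_moves", "arguments": {"targets": [[0, 0, -0.0005, 0, 0, 0, 0.01], [0, 0, 0, 0, 0, 0, 0.03], [0, 0, 0, 0, 0, 0, 0.05], [0, 0, 0, 0, 0, 0, 0.085], [0, 0, 0, 0, 0, 0, 0.085], [0, 0, 0, 0, 0, 0, 0.085], [0, 0, 0, 0, 0, 0, 0.085], [0, 0, 0, 0, 0, 0, 0.085], [0, 0, 0, 0, 0, 0, 0.085]]}}

```text
time: 22.0
ee_pos: [402.2, -235.3, -0.4]
tcp_rot: [0.001, 0.718, 0.696, -0.0]
contact_force: [0.4, 0.3, 0.2]
finger_gap: 85.2
```

```bash
python3 st.py
```

```text
22.0 [ 4.022e+02 -2.353e+02 -4.000e-01] yawy -1.76 z [ 0.0013 -0.0015 -1.    ] F [0.4 0.3 0.2] dq 0.002 gap 85.19812566096964
lat 431.6 face al -35.5 Fpush 0.3
```

{"name": "apply_moves", "arguments": {"targets": [[0, 0, 0.008, 0, 0, 0, 0.085], [0, 0, 0.015, 0, 0, 0, 0.085], [0, 0, 0.025, 0, 0, 0, 0.085], [0, 0, 0.035, 0, 0, 0, 0.085], [0, 0, 0.035, 0, 0, 0, 0.085], [0, 0, 0.035, 0, 0, 0, 0.085], [0, 0, 0.035, 0, 0, 0, 0.085], [0, 0, 0.035, 0, 0, 0, 0.085], [0, 0, 0.02, 0, 0, 0, 0.085], [0, 0, 0, 0, 0, 0, 0.085]]}}

```text
time: 22.83
ee_pos: [395.2, -235.1, 257.5]
tcp_rot: [-0.002, 0.72, 0.694, -0.002]
contact_force: [1.0, -0.1, -0.0]
finger_gap: 85.1
```

```bash
python3 st.py; python3 - <<'E'
from bench import r
from h import *
o,p=shot(r,"w13"); q=r.snapshot("scene"); cv2.imwrite("pics/scene13.png",q["frame"][:,:,::-1])
cv2.imwrite("pics/scene13c.png",cv2.resize(q["frame"][100:330,220:400,::-1],None,fx=2.6,fy=2.6,interpolation=cv2.INTER_CUBIC))
R,c=wpose(o,p)
for l in ("paddle","wheel","cradle"):
    for d in r.place_of(p,l): print(l,round(d["confidence"],2),(R@d["xyz"]+c).round(1))
X,ok=cloud(o,p); h=cv2.cvtColor(p["frame"],cv2.COLOR_RGB2HSV)
m=ok&(abs(X[...,0]-402)<22)&(abs(X[...,1]+235)<80)&(X[...,2]>50)&(X[...,2]<62)&(h[...,1]>110)&(h[...,0]<14)
Y=X[m]; print("handle",len(Y),Y.mean(0),cv2.minAreaRect(Y[:,:2].astype(np.float32)))
for d in r.place_of(q,"wheel"):
    W=q["R"].T@(d["xyz"]-q["t"]); t=np.radians(81.8); print("wheel scene",round(d["confidence"],2),W.round(1),"track x",(W[:2]@[np.cos(t),np.sin(t)]-166).round(1))
E
```

```text
22.8333 [ 395.2 -235.1  257.5] yawy -2.08 z [-5.e-03  6.e-04 -1.e+00] F [ 1.  -0.1 -0. ] dq 0.023 gap 85.05565198427111
lat 424.7 face al -36.3 Fpush 0.0
paddle 0.92 [ 400.6 -236.1   44.2]
paddle 0.56 [ 732.6 -331.5   -0.9]
cradle 0.82 [ 401.9 -232.    -2. ]
cradle 0.56 [ 262.7 -247.2    1.1]
handle 298 [ 401.4090412  -235.38378197   55.21424577] ((402.3261413574219, -235.05201721191406), (106.02079772949219, 19.325550079345703), 88.41344451904297)
wheel scene 0.65 [325.7 126.   43.1] track x 5.2
wheel scene 0.57 [594.1 176.7  70.4] track x 93.6
```

View pics/w13.png

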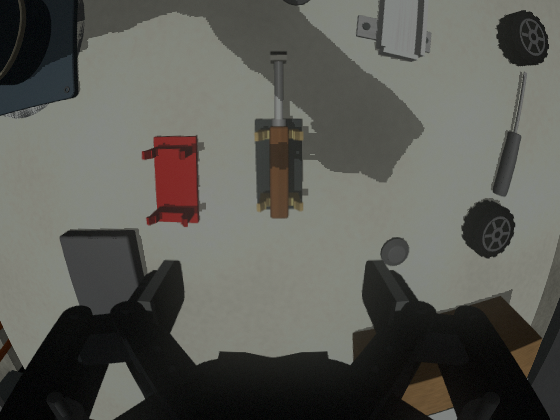

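View pics/scene13c.png

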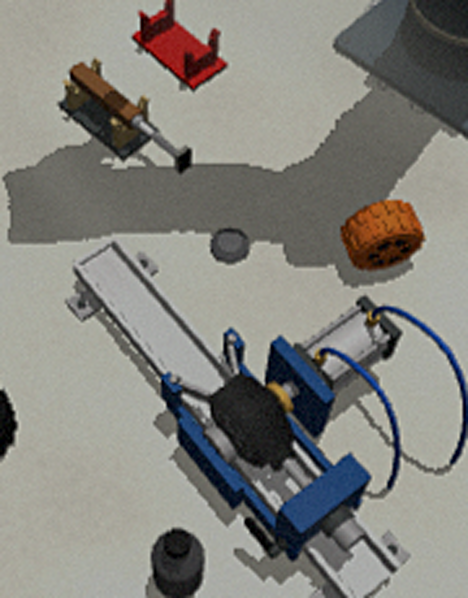

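The paddle is back in its cradle, blade towards +x, and the wheel sits at track x of about 94. I have time to check both catches from above with the wrist camera.

{"name": "apply_moves", "arguments": {"targets": [[0.0145, 0.02, 0.01, 0, 0, 0, 0.085], [0.0145, 0.025, 0.01, 0, 0, 0, 0.085], [0.0145, 0.025, 0.01, 0, 0, 0, 0.085], [0.0145, 0.025, 0.01, 0, 0, 0, 0.085], [0.0145, 0.025, 0.01, 0, 0, 0, 0.085], [0.0145, 0.025, 0.01, 0, 0, 0, 0.085], [0.0145, 0.025, 0.01, 0, 0, 0, 0.085], [0.0145, 0.025, 0.005, 0, 0, 0, 0.085], [0.0145, 0.025, 0, 0, 0, 0, 0.085], [0.0145, 0.02, 0, 0, 0, 0, 0.085], [0, 0, 0, 0, 0, 0, 0.085]]}}

```text
time: 24.05
ee_pos: [536.0, 18.8, 317.1]
tcp_rot: [-0.015, 0.723, 0.691, -0.014]
contact_force: [-0.8, 0.9, -0.6]
finger_gap: 84.7
```

```bash
python3 st.py; python3 - <<'E'
from bench import r
from h import *
o,p=shot(r,"w14"); R,c=wpose(o,p)
f=p["frame"][20:240,180:380]; cv2.imwrite("pics/w14c.png",cv2.resize(f[:,:,::-1],None,fx=2.7,fy=2.7,interpolation=cv2.INTER_CUBIC))
t=np.radians(81.8)
X,ok=cloud(o,p); al=X[...,:2]@[np.cos(t),np.sin(t)]-166; la=X[...,:2]@[np.sin(t),-np.cos(t)]-565.5
g=cv2.cvtColor(p["frame"],cv2.COLOR_RGB2GRAY)
m=ok&(abs(la)<24)&(al>30)&(al<150)&(X[...,2]>90)&(g<70)
print("wheel",m.sum(),np.percentile(al[m],[1,99]),np.percentile(la[m],[1,99]))
E
```

```text
24.05 [536.   18.8 317.1] yawy -2.62 z [-0.0403  0.0025 -0.9992] F [-0.8  0.9 -0.6] dq 0.053 gap 84.7222833997346
lat 527.8 face al 235.0 Fpush 0.8
wheel 2069 [ 58.48497189 126.63905542] [-21.7664332   21.73965244]
```

View pics/w14c.png

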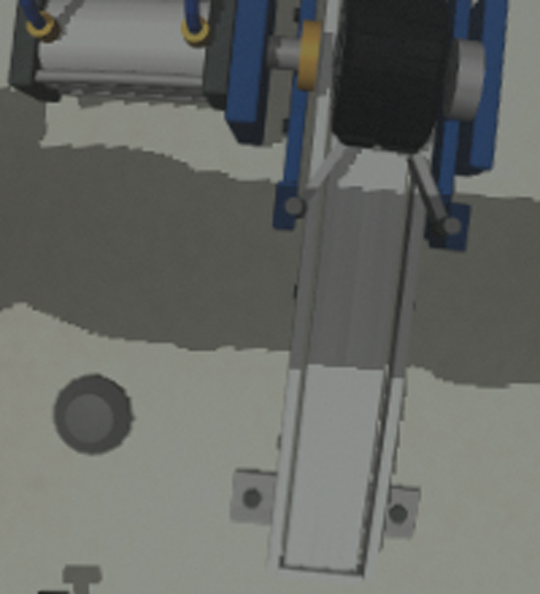

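Both catch fingers are angled in, with their tips at (350,150) and (412,155) behind the wheel's rear tread. I'm handing in.

```bash
python3 - <<'E'
from bench import r
print(r.sign_off())
E
```

```text
the job is handed in; nothing more can be done
None
```

The wheel is loaded and the paddle is back in its cradle; I handed the job in at about 24 s of the 67 s allowed.

**What I did:** I took the paddle from the plywood cradle and rolled the black wheel through the catches against the buffer. The highest push I read was 12.6 N, against the 16 N limit. I then drew back and laid the paddle in its place. The press unit's setting s, read from the wrist picture, is about 45 mm.

**Last checks:**
- **Catches:** the wrist view from above shows both catch fingers angled in behind the wheel.
- **Wheel:** its centre reads about track x 93, against about 91 expected at home. It did not follow the paddle back, and the paddle came away with no drag.
- **Paddle:** the handle middle is at (402, -235) mm at the right height, less than 1 mm from where it started, with the blade towards +x.
- **Other things:** I took nothing else in hand. They looked undisturbed in the last pictures, but I did not measure each one.

**What failed or disagreed:**
- **First grasp:** it closed on air above the handle. The fingertips are about 29 mm behind the reported TCP, not 11 mm ahead as the interface text says. I measured this with the wrist depth, went about 40 mm lower and gripped properly.
- **Track position:** the cameras disagreed by a few mm on the track's sideways position. I used the wrist view and the paddle's position relative to the wheel.
- **Force readings:** they come only at the end of each move call, so a brief higher peak between readings cannot be ruled out. I made the last pushes one row at a time.

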